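# Fetch the check weight from behind the bottles

### The arm

A 7-joint arm with a two-finger parallel gripper is mounted at the origin on the work surface. World frame = base frame: x ahead of the robot, y to its left, z up, the work surface at z = 0. Lengths are in m, angles in degrees, forces in N, time in s.
With the tool pointing down it reaches from about 0.4 to 0.925 m from the base axis. Payload 4.1 kg.
Tool frame: the origin (TCP) lies where the fingers leave the gripper's body, on its centre line; the fingertips stand 73 mm ahead of it and the grasp point (between the pads) lies 54 mm ahead of it; y points along the fingers, x is the direction in which the jaws open and shut, and the axes are right-handed (so a half turn about y gives the same grasp; the last joint's range is limited). The gripper opens to 85 mm and grips with 20 to 120 N. Pads are 22 mm wide; open, the fingers measure 114 mm over their backs; the gripper's body (76 mm by 85 mm) begins 54 mm behind the grasp point. The pads swing forward as they close: fully open they stand 13 mm farther back than shut.
Start: joints at [67.093, 22.827, 2.584, 88.041, -1.071, 69.15, -2.905], TCP at [0.193, -0.621, 0.304] pointing down, gripper open.
Joint ranges: [-161.44, 161.44], [-28.35, 127.94], [-78.24, 83.42], [0, 140.83], [-78.03, 258.03], [13.02, 114.36], [-168.23, 168.23]. Speed limits (degrees/s): [147.25, 147.25, 180, 180, 180, 180, 180].

### API

Orientations are given as [roll, pitch, yaw] about the fixed x, y, z axes, in that order (R = Rz(yaw) Ry(pitch) Rx(roll)).
In Python, from plant import bot gives the robot as it stands.
- The arm moves only by the tool send_rows, never from a script. Its argument "plan" is one flat list of numbers, 6 for each row, row after row: the shift along the tool's x, y, z in mm, then the turn, a rotation vector about the tool's x, y, z in degrees. In form: [tx, ty, tz, wx, wy, wz, tx, ty, tz, wx, wy, wz, ...]. A call has 1 to 10 rows; each row shifts and turns the commanded pose from where the row before left it, along the tool's axes as they then stand; what a row does not reach is not made up. A row lasts 1/8 s, in which the tool goes at most 62.5 mm and 10.7 degrees, less where a joint would pass 70% of its speed; a pose out of reach is approached as far as the arm can. A call with a gripper value outside its range is refused whole. "hand" is the opening, from -1 (shut) to 1 (fully open), set as the call begins (left out, the last holds). The fingers move at their own pace and stop on an object; "squeeze" is the grip in N (left out, the last holds). Time passes only in rows, so rows that do not move let the fingers close. It gives the time, the measured TCP pose, the force and the opening at its end, in the units of the state.
- bot.observe(): the state, without advancing time (a new reading comes with each control period).
- bot.capture(name): name is "side" or "top" or "wrist"; returns a dict with "color" (400x640x3 uint8, red, green, blue), "depth" (400x640 float32, m along the optical axis (not along the pixel's ray), 0 where there is no reading), "fov_y" (degrees; the focal length in pixels is half the picture's height over the tangent of half this angle, whatever the lens; pixels are square), "cx", "cy" (the principal point, pixels), "T" (4x4, takes a point from camera to world coordinates). Camera axes: x right, y up, looking along -z (the intrinsics and any distortion apply to the point x, -y, -z); pixel columns grow to the right and rows downward; lengths in m; the calibration is good to about 2 mm. A picture is of the moment at which its call begins.
- bot.close_job(): hands the job in, once; it reports no verdict.
The state is a dict: "time_s": time; "joints": joint angles; "qd": joint speeds; "effort": joint torques, N m; "position": TCP position; "eef_rot": TCP orientation; "ft_force": force on the tool from outside, world axes, zero at the start; "ft_torque": the same for the moment, N m; "gripper_width": finger opening in m.
Only numpy, scipy, OpenCV 4.12 (cv2) and the standard library are available. Lean on these libraries where they do the work, as an engineer would, in place of code of your own. Each camera call takes 0.05 s, during which the arm holds its last target.

### The job

The steel check weight stands hemmed in behind the three bottles on the grey mat. First stand all three bottles in the white tray, leaving the weight where it is; then set the weight upright on the middle of the balance pan; only then put the bottles back, each standing wholly on the disc of its own cap colour. Keep the bottles and the weight upright throughout, and leave the glass beaker where it stands.

Things in the scene. Friction and masses are not known exactly. Their poses are not given: they have to be found in the camera images.
- blue_bottle_center (a point): Small amber glass bottle with a blue cap, closed and loose, about 0.13 kg, standing upright. Round body 42 mm in diameter up to 66 mm, cap 32 mm in diameter, 96 mm tall in all. This point lies on its axis half-way up, 48 mm above its foot; z points up to the cap. It starts on the blue disc (its foot 8 mm above the bench).
- red_bottle_center (a point): Small white plastic bottle with a red cap, closed and loose, about 0.13 kg, standing upright. Round body 42 mm in diameter up to 66 mm, cap 32 mm in diameter, 96 mm tall in all. This point lies on its axis half-way up, 48 mm above its foot; z points up to the cap. It starts on the red disc (its foot 8 mm above the bench).
- yellow_bottle_center (a point): Small dark green bottle with a yellow cap, closed and loose, about 0.13 kg, standing upright. Round body 42 mm in diameter up to 66 mm, cap 32 mm in diameter, 96 mm tall in all. This point lies on its axis half-way up, 48 mm above its foot; z points up to the cap. It starts on the yellow disc (its foot 8 mm above the bench).
- blue_disc: Flat blue disc, 66 mm in diameter and 3 mm thick, fixed on the dark grey mat (5 mm thick, 210 x 220 mm, fixed): the place of the blue-capped bottle. Origin at the centre of its underside, 5 mm above the bench; its upper face is 8 mm above the bench. The discs lie round the weight, each about 58 mm from it: one in front of it, about 75 mm from the two that lie either side (these 114 mm apart).
- red_disc: Flat red disc, 66 mm in diameter and 3 mm thick, fixed on the dark grey mat (5 mm thick, 210 x 220 mm, fixed): the place of the red-capped bottle. Origin at the centre of its underside, 5 mm above the bench; its upper face is 8 mm above the bench. The discs lie round the weight, each about 58 mm from it: one in front of it, about 75 mm from the two that lie either side (these 114 mm apart).
- yellow_disc: Flat yellow disc, 66 mm in diameter and 3 mm thick, fixed on the dark grey mat (5 mm thick, 210 x 220 mm, fixed): the place of the yellow-capped bottle. Origin at the centre of its underside, 5 mm above the bench; its upper face is 8 mm above the bench. The discs lie round the weight, each about 58 mm from it: one in front of it, about 75 mm from the two that lie either side (these 114 mm apart).
- weight_center (a point): Polished steel check weight, loose, 0.45 kg: a cylinder 40 mm in diameter up to 39 mm, with a knob 26 mm in diameter on top, 56 mm tall in all. It stands upright on the grey mat (5 mm above the bench) behind and between the three bottles. This point lies on its axis half-way up, 28 mm above its foot.
- balance_pan (a point): Centre of the upper face of the round steel pan of the white laboratory balance (fixed; body 230 x 170 mm, display towards the robot). The pan is 120 mm in diameter, rigid, its upper face 62 mm above the bench; nothing of the balance stands higher.
- tray: Shallow white tray, fixed, open at the top: 260 mm long (its x axis), 110 mm wide (its y axis), lying roughly lengthwise away from the robot, walls 4 mm thick and 20 mm high, floor 4 mm above the bench. Origin at the centre of its underside. Empty at the start; it takes the three bottles in a row, 80 mm apart.
- beaker_center (a point): Empty glass beaker, 56 mm in diameter, 65 mm tall, standing loose on the bench between the robot and the mat; to be left alone. This point lies on its axis half-way up.

How it is judged (in metres and radians):
On the way, in this order (a step that is already met when the one before it is completed fails the run):
1. all three bottles stand released in the tray, the weight still in its place (contact force between the fingers and blue_bottle below 0.3 N and linear speed of each of blue_bottle, red_bottle, yellow_bottle below 0.03 m/s and angle between each of blue_bottle_center, red_bottle_center, yellow_bottle_center's own z axis and vertical below 0.12 rad and x of blue_bottle_center in the frame of tray between -0.112 and 0.112 m and y of blue_bottle_center in the frame of tray between -0.037 and 0.037 m and height (world z) of each of blue_bottle_center, red_bottle_center, yellow_bottle_center below 0.06 m and contact force between the fingers and red_bottle below 0.3 N and x of red_bottle_center in the frame of tray between -0.112 and 0.112 m and y of red_bottle_center in the frame of tray between -0.037 and 0.037 m and contact force between the fingers and yellow_bottle below 0.3 N and x of yellow_bottle_center in the frame of tray between -0.112 and 0.112 m and y of yellow_bottle_center in the frame of tray between -0.037 and 0.037 m and distance of weight_center from where it was at the start of the episode below 0.02 m), for 0.2 s.
2. the weight stands released on the middle of the pan, the bottles still in the tray (contact force between the fingers and blue_bottle below 0.3 N and linear speed of each of blue_bottle, red_bottle, yellow_bottle, weight below 0.03 m/s and angle between each of blue_bottle_center, red_bottle_center, yellow_bottle_center, weight_center's own z axis and vertical below 0.12 rad and x of blue_bottle_center in the frame of tray between -0.112 and 0.112 m and y of blue_bottle_center in the frame of tray between -0.037 and 0.037 m and height (world z) of each of blue_bottle_center, red_bottle_center, yellow_bottle_center below 0.06 m and contact force between the fingers and red_bottle below 0.3 N and x of red_bottle_center in the frame of tray between -0.112 and 0.112 m and y of red_bottle_center in the frame of tray between -0.037 and 0.037 m and contact force between the fingers and yellow_bottle below 0.3 N and x of yellow_bottle_center in the frame of tray between -0.112 and 0.112 m and y of yellow_bottle_center in the frame of tray between -0.037 and 0.037 m and contact force between the fingers and weight below 0.3 N and horizontal distance between weight_center and balance_pan below 0.015 m and height (world z) of weight_center between 0.082 and 0.098 m), for 0.2 s.
At the end, for the whole second after the job is handed in: The weight stands upright on the pan within 15 mm of its centre, each bottle stands upright on the disc of its cap colour with its axis within 12 mm of the centre of the disc, all released and at rest (contact force between the fingers and weight below 0.3 N and linear speed of each of weight, blue_bottle, red_bottle, yellow_bottle below 0.03 m/s and angle between each of weight_center, blue_bottle_center, red_bottle_center, yellow_bottle_center's own z axis and vertical below 0.12 rad and horizontal distance between weight_center and balance_pan below 0.015 m and height (world z) of weight_center between 0.082 and 0.098 m and contact force between the fingers and blue_bottle below 0.3 N and horizontal distance between blue_bottle_center and blue_disc below 0.012 m and height (world z) of each of blue_bottle_center, red_bottle_center, yellow_bottle_center below 0.064 m and contact force between the fingers and red_bottle below 0.3 N and horizontal distance between red_bottle_center and red_disc below 0.012 m and contact force between the fingers and yellow_bottle below 0.3 N and horizontal distance between yellow_bottle_center and yellow_disc below 0.012 m); the robot touches nothing.
It fails at once if a bottle or the weight is tipped over (more than 0.6 rad) (angle between any of blue_bottle_center, red_bottle_center, yellow_bottle_center, weight_center's own z axis and vertical above 0.6 rad).
It fails at once if the beaker is pushed more than 20 mm or tipped (distance of beaker_center from where it was at the start of the episode above 0.02 m).
It also fails if it takes over 141 s, if anything falls off the work surface, if the arm or the gripper's body presses on something with over 40 N, if the wrist force passes 120 N, or if a joint passes its speed limit or range.

## Working session

There is one attempt and no reset: what is moved stays moved. The work goes in short steps, Python scripts to look and compute and a tool call to move; the robot and the scene stay as the last step left them, time stands still between calls to the robot, and variables do not carry over. Pictures are saved under pics/ and viewed, and the job is handed in when it is done.

Besides the shell and the picture viewer there is one more tool, called after ">>>" by a JSON object that holds its "api" and its "payload", one argument or row to a line. send_rows: Moves the arm, as the interface text tells. Its arguments: {"type":"object","properties":{"plan":{"type":"array"},"hand":{"type":"number"},"squeeze":{"type":"number"}},"required":["plan"]}

```bash
mkdir -p pics; ls
python3 - <<'E'
from plant import bot
import cv2,numpy as np
print(bot.observe())
for n in ["side","top","wrist"]:
    c=bot.capture(n); cv2.imwrite(f"pics/{n}0.png",c["color"][...,::-1]); print(n,c["fov_y"],c["cx"],c["cy"],np.round(c["T"],4).tolist(),[k for k in c], (c["depth"]>0).mean())
E
```

```text
pics
{'time_s': 0.0, 'joints': array([67.09431779, 22.87234637,  2.58074178, 88.11462601, -1.07139802,
       69.14929714, -2.90585091]), 'qd': array([-0.04649465, -0.00761274,  0.02270655, -0.09747533, -0.0465712 ,
        0.04165058,  0.19086971]), 'effort': array([-7.62001764e-04, -4.75122821e+01,  1.36434853e+00, -2.54220825e+01,
        1.15896470e-02,  9.46022541e-03,  9.34652462e-06]), 'position': array([ 0.19245107, -0.62034022,  0.30285517]), 'eef_rot': array([-90.00799472,   0.11183148, -72.7615921 ]), 'ft_force': array([-0.09126468,  0.54352111,  0.15268802]), 'ft_torque': array([ 0.02059938, -0.02853874,  0.02750079]), 'gripper_width': 0.0851503141496771}
side 57.64810171958236 324.1266608968413 200.09179626008125 [[-0.9412, 0.235, -0.2429, 0.3304], [-0.338, -0.6525, 0.6782, 0.4817], [0.0009, 0.7204, 0.6935, 0.5468], [0.0, 0.0, 0.0, 1.0]] ['color', 'depth', 'fov_y', 'cx', 'cy', 'T'] 0.9958671875
top 46.77878605102128 321.6089319295737 201.20555124745812 [[0.0153, 0.9861, -0.1652, 0.3596], [-0.9995, 0.0199, 0.0263, 0.004], [0.0293, 0.1647, 0.9859, 1.0184], [0.0, 0.0, 0.0, 1.0]] ['color', 'depth', 'fov_y', 'cx', 'cy', 'T'] 0.99583203125
wrist 61.3823248569778 318.2482161223967 198.69464032335807 [[0.2964, 0.9148, 0.2742, 0.2624], [-0.9551, 0.284, 0.0848, -0.5982], [-0.0003, -0.287, 0.9579, 0.373], [0.0, 0.0, 0.0, 1.0]] ['color', 'depth', 'fov_y', 'cx', 'cy', 'T'] 0.99598046875
```

View pics/side0.png

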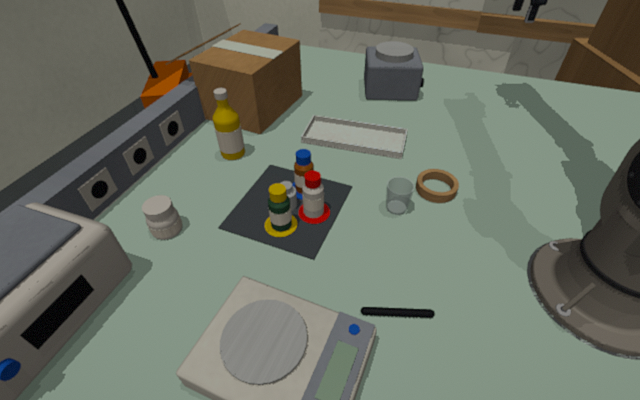

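View pics/top0.png

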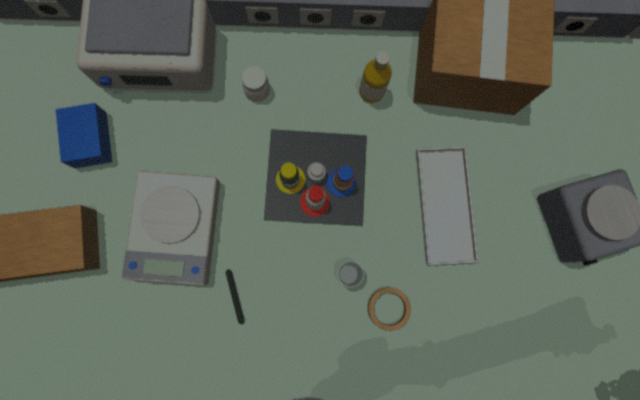

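View pics/wrist0.png

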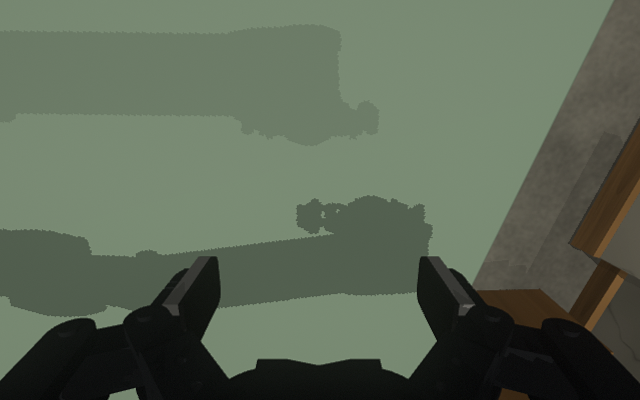

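```bash
cat > h.py <<'E'
from plant import bot
import cv2,numpy as np
def cap(n,save=None):
    c=bot.capture(n)
    if save: cv2.imwrite(f"pics/{save}.png",c["color"][...,::-1])
    return c
def K(c):
    f=c["color"].shape[0]/2/np.tan(np.radians(c["fov_y"]/2)); return f
def ray(c,u,v,z):
    "pixel -> world on plane z"
    f=K(c); d=np.array([(u-c["cx"])/f,-(v-c["cy"])/f,-1.]); T=c["T"]
    d=T[:3,:3]@d; o=T[:3,3]; return o+d*(z-o[2])/d[2]
def proj(c,P):
    f=K(c);p=np.linalg.inv(c["T"])@np.append(P,1); return np.array([c["cx"]+f*p[0]/-p[2],c["cy"]+f*p[1]/p[2]])
def dpt(c,u,v):
    f=K(c); d=c["depth"][int(round(v)),int(round(u))]
    p=np.array([(u-c["cx"])/f*d,-(v-c["cy"])/f*d,-d,1]); return (c["T"]@p)[:3]
E
python3 - <<'E'
from h import *
for n in ["top","side"]:
    c=cap(n)
    np.save(f"{n}0.npy",c,allow_pickle=True)
    x=(slice(110,290),slice(120,500)) if n=="top" else (slice(100,400),slice(180,480))
    im=c["color"][x][...,::-1]; s=2.1 if n=="top" else 2
    cv2.imwrite(f"pics/{n}z.png",cv2.resize(im,None,fx=s,fy=s,interpolation=cv2.INTER_NEAREST))
    hsv=cv2.cvtColor(c["color"],cv2.COLOR_RGB2HSV)
    for nm,lo,hi in [("blue",110,125),("red",0,6),("red2",174,180),("yel",24,32)]:
        m=cv2.inRange(hsv,(lo,170,60),(hi,255,255))
        k,l,st,ce=cv2.connectedComponentsWithStats(m)
        print(n,nm,[(st[i].tolist(),ce[i].round(1).tolist()) for i in range(1,k) if st[i][4]>25])
    # sanity: depth of bench / points
    for p in ([(300,300),(445,205),(170,213),(349,272)] if n=="top" else [(300,300),(350,140),(262,340)]): print(p,dpt(c,*p).round(4))
E
```

```text
top blue []
top red [([309, 186, 14, 15, 164], [315.7, 193.3]), ([301, 192, 28, 24, 209], [312.9, 206.7])]
top red2 []
top yel [([364, 61, 27, 27, 326], [375.4, 74.8]), ([281, 163, 16, 16, 192], [288.2, 170.5]), ([276, 168, 29, 25, 199], [290.6, 183.0])]
(300, 300) [ 0.3135  0.0201 -0.002 ]
(445, 205) [ 0.5271 -0.3005  0.0012]
(170, 213) [0.4891 0.2924 0.0601]
(349, 272) [ 0.3749 -0.0853  0.0007]
side blue []
side red [([304, 170, 17, 18, 231], [312.0, 178.6]), ([299, 204, 31, 20, 259], [314.8, 215.7])]
side red2 []
side yel [([213, 99, 27, 33, 614], [225.1, 117.3]), ([221, 149, 24, 11, 119], [233.1, 155.1]), ([269, 183, 18, 20, 288], [277.2, 192.7]), ([265, 216, 32, 21, 289], [280.2, 228.4])]
(300, 300) [0.4641 0.2173 0.0519]
(350, 140) [ 0.5335 -0.2845  0.0036]
(262, 340) [0.4866 0.2977 0.0628]
```

View pics/topz.png

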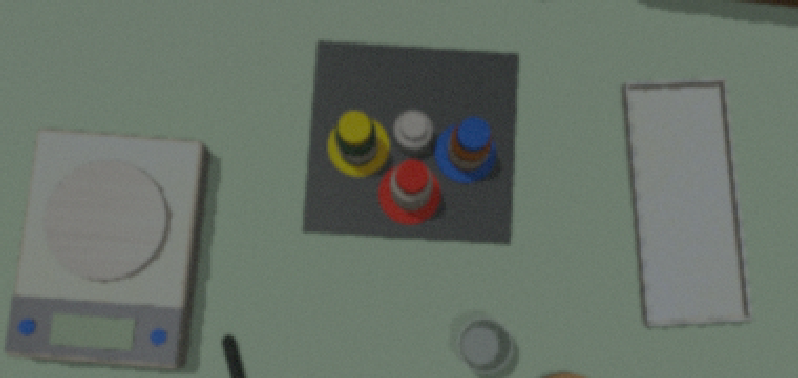

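View pics/sidez.png

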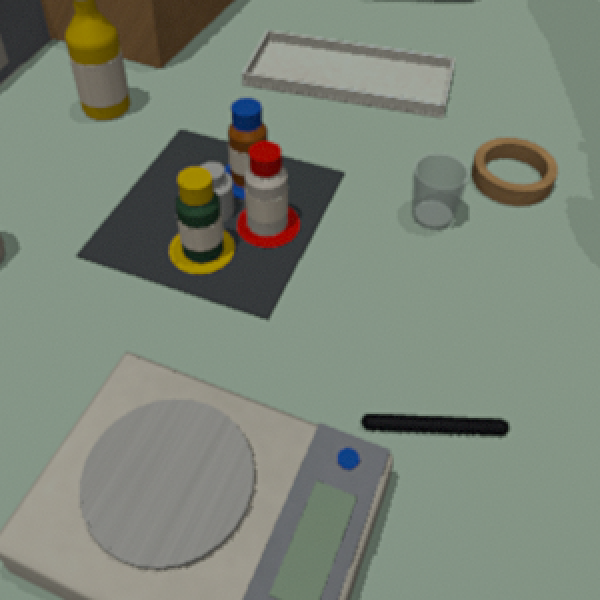

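```bash
cat > m.py <<'E'
from h import *
from scipy.optimize import least_squares
def cloud(c):
    f=K(c); h,w=c["depth"].shape; u,v=np.meshgrid(np.arange(w),np.arange(h)); d=c["depth"]
    P=np.stack([(u-c["cx"])/f*d,-(v-c["cy"])/f*d,-d],-1); return P@c["T"][:3,:3].T+c["T"][:3,3]
def rayg(c,uv,z): return np.array([ray(c,a,b,z) for a,b in uv])
def fitc(P,r,x0):
    s=least_squares(lambda q:np.hypot(P[:,0]-q[0],P[:,1]-q[1])-r,x0,loss="soft_l1",f_scale=.001); return s.x,np.abs(s.fun).mean()
HUE={"blue":(103,125),"red":(0,6),"yellow":(24,32)}
def mask(c,k,S=150,V=50):
    hsv=cv2.cvtColor(c["color"],cv2.COLOR_RGB2HSV); return cv2.inRange(hsv,(HUE[k][0],S,V),(HUE[k][1],255,255))
def caps(c,zt=.104,region=None):
    Q=cloud(c); out={}
    for k in HUE:
        m=(mask(c,k)>0)&(abs(Q[...,2]-zt)<.006)
        if region: m&=(Q[...,0]>region[0])&(Q[...,0]<region[1])&(Q[...,1]>region[2])&(Q[...,1]<region[3])
        v,u=np.nonzero(m)
        if len(u)<10: out[k]=None; continue
        P=rayg(c,np.c_[u,v],zt); out[k]=(P.mean(0)[:2].round(4),len(u),np.ptp(P[:,:2],axis=0).round(3))
    return out
E
python3 - <<'E'
from m import *
for n in ["top","side"]:
    c=np.load(f"{n}0.npy",allow_pickle=True).item(); Q=cloud(c)
    print(n,caps(c,region=(.4,.8,-.2,.2)))
    for k in HUE:
        m=mask(c,k)
        m[(abs(Q[...,2]-.008)>.006)|(Q[...,0]<.35)|(Q[...,0]>.8)|(abs(Q[...,1])>.2)]=0
        cs,_=cv2.findContours(m,cv2.RETR_EXTERNAL,cv2.CHAIN_APPROX_NONE)
        pts=np.vstack([x[:,0] for x in cs if len(x)>8]).astype(float)
        h=cv2.convexHull(pts.astype(np.float32))[:,0]
        P=rayg(c,h,.008); P0=P.mean(0)[:2]
        print(k,"disc hull",fitc(P[:,:2],.0325,P0), len(P))
    # weight knob
    m=(abs(Q[...,2]-.061)<.005)&(Q[...,0]>.5)&(Q[...,0]<.7)&(abs(Q[...,1])<.1)
    hsv=cv2.cvtColor(c["color"],cv2.COLOR_RGB2HSV); m&=(hsv[...,1]<50)&(hsv[...,2]>90)
    k,l,st,ce=cv2.connectedComponentsWithStats(m.astype(np.uint8))
    for i in range(1,k):
        if st[i][4]>15: print("knob?",st[i],ce[i],ray(c,*ce[i],.061).round(4))
    # z histogram over balance
    m=(Q[...,1]>.18)&(Q[...,1]<.42)&(Q[...,0]>.35)&(Q[...,0]<.62)&(Q[...,2]>.03)
    print(np.histogram(Q[...,2][m],bins=np.arange(.03,.075,.003)))
    print(len(Q))
E
```

```text
top {'blue': (array([ 0.572 , -0.0665]), 172, array([0.029, 0.028])), 'red': (array([ 0.529 , -0.0082]), 178, array([0.031, 0.028])), 'yellow': (array([ 0.6408, -0.0091]), 274, array([0.237, 0.224]))}
blue disc hull (array([ 0.57391479, -0.06564911]), np.float64(0.0009189853778676585)) 18
red disc hull (array([ 0.52822051, -0.00698   ]), np.float64(0.0007514557912679143)) 17
yellow disc hull (array([0.5782079 , 0.04794815]), np.float64(0.0005475645487388477)) 18
knob? [310 164  13  12 109] [316.05504587 169.27522936] [ 0.5886 -0.0087  0.061 ]
(array([  26,   24,   40,   35,  137, 1063, 2603, 1769,  611, 1175, 1268,
        157,    1,    0]), array([0.03 , 0.033, 0.036, 0.039, 0.042, 0.045, 0.048, 0.051, 0.054,
       0.057, 0.06 , 0.063, 0.066, 0.069, 0.072]))
400
side {'blue': (array([ 0.5712, -0.062 ]), 131, array([0.032, 0.036])), 'red': (array([ 0.5281, -0.0038]), 161, array([0.032, 0.035])), 'yellow': (array([ 0.6543, -0.0146]), 306, array([0.246, 0.22 ]))}
blue disc hull (array([ 0.59777504, -0.02103129]), np.float64(0.0024503926291162687)) 5
red disc hull (array([ 0.52742119, -0.00561829]), np.float64(0.0005005074158295516)) 16
yellow disc hull (array([0.57840382, 0.04905448]), np.float64(0.05501193263028188)) 13
knob? [282 181  10   9  52] [287.21153846 184.30769231] [ 0.5862 -0.0113  0.061 ]
knob? [303 194  20   8  70] [311.5        198.14285714] [0.5254 0.0098 0.061 ]
(array([  22,   20,   24,   24,   37,  136, 5228, 3338, 2034,  364, 5241,
        253,    0,    0]), array([0.03 , 0.033, 0.036, 0.039, 0.042, 0.045, 0.048, 0.051, 0.054,
       0.057, 0.06 , 0.063, 0.066, 0.069, 0.072]))
400
```

Run:
```python
from m import *
for n in ["top","side"]:
    c=np.load(f"{n}0.npy",allow_pickle=True).item(); Q=cloud(c)
    hsv=cv2.cvtColor(c["color"],cv2.COLOR_RGB2HSV)
    # tray: bright low-sat region
    m=((hsv[...,1]<40)&(hsv[...,2]>100)&(Q[...,1]<-.15)&(Q[...,1]>-.45)&(Q[...,0]>.3)&(Q[...,0]<.75)&(abs(Q[...,2]-.01)<.025)).astype(np.uint8)
    k,l,st,ce=cv2.connectedComponentsWithStats(m); i=1+np.argmax(st[1:,4]); print(n,"tray",st[i],ce[i])
    v,u=np.nonzero(l==i)
    P=rayg(c,np.c_[u,v],.004 )
    r=cv2.minAreaRect(P[:,:2].astype(np.float32)*1000); print("  on floor plane",r, hsv[int(ce[i][1]),int(ce[i][0])])
    # pan circle
    m=((Q[...,2]>.0565)&(Q[...,2]<.07)&(Q[...,1]>.15)&(Q[...,1]<.42)&(Q[...,0]>.35)&(Q[...,0]<.62)).astype(np.uint8)
    m=cv2.morphologyEx(cv2.medianBlur(m,5),cv2.MORPH_OPEN,np.ones((5,5),np.uint8))
    k,l,st,ce=cv2.connectedComponentsWithStats(m); i=1+np.argmax(st[1:,4])
    cs,_=cv2.findContours((l==i).astype(np.uint8),cv2.RETR_EXTERNAL,cv2.CHAIN_APPROX_NONE)
    p=max(cs,key=len)[:,0]; P=rayg(c,p,.062)
    print("pan",st[i],ce[i],ray(c,*ce[i],.062),fitc(P[:,:2],.0595,P.mean(0)[:2]))
    g=cv2.resize(np.ascontiguousarray(c["color"][...,::-1]),None,fx=1.25,fy=1.25); 
    cv2.drawContours(g,[(p*1.25).astype(np.int32)],-1,(0,0,255),1); cv2.imwrite(f"pics/{n}pan.png",g)
```

```text
top tray [  378   109   138   201 24344] [444.8319093  210.90256326]
  on floor plane ((524.3642578125, -299.15032958984375), (300.3265075683594, 448.8395690917969), 89.72222900390625) [ 81  14 131]
pan [ 141  186   58   57 2617] [169.49675201 214.41153993] [0.48585624 0.29265629 0.062     ] (array([0.48647594, 0.29254659]), np.float64(0.0007932443707842485))
side tray [  252    99   197    93 10346] [356.43814034 141.67997294]
  on floor plane ((523.481201171875, -293.3920593261719), (446.53436279296875, 302.28314208984375), 0.0704096108675003) [ 40  14 165]
pan [ 220  300   87   85 5806] [263.2311402  341.90682053] [0.48402891 0.29919594 0.062     ] (array([0.48575969, 0.29440663]), np.float64(0.0004006983147774018))
```

Run:
```python
from m import *
for n,x in [("top",(slice(140,275),slice(400,490))),("side",(slice(105,165),slice(290,415)))]:
    c=np.load(f"{n}0.npy",allow_pickle=True).item()
    im=c["color"][x][...,::-1]; s=4 if n=="top" else 6
    im=cv2.resize(im,None,fx=s,fy=s,interpolation=cv2.INTER_CUBIC); im=cv2.convertScaleAbs(im,alpha=1.4); cv2.imwrite(f"pics/tray_{n}.png",im)
```

```text
(no output)
```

View pics/tray_top.png

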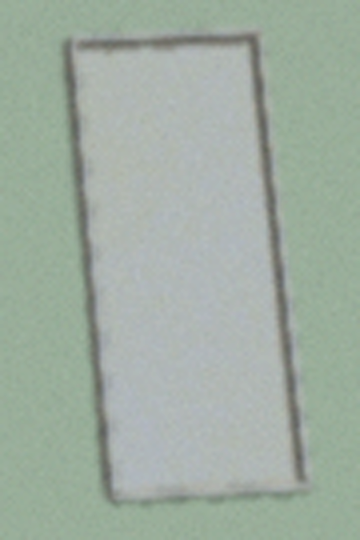

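View pics/tray_side.png

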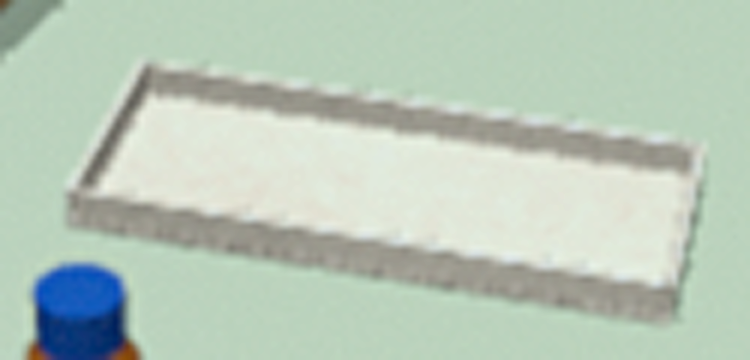

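Run:
```python
from m import *
for n,s,o,p in [("top",4,(400,140),[(70,36),(258,32),(306,484),(110,498)]),("side",6,(290,105),[(72,188),(148,62),(706,146),(678,288)])]:
    c=np.load(f"{n}0.npy",allow_pickle=True).item()
    P=np.array([ray(c,a/s+o[0]-.5+.5/s,b/s+o[1]-.5+.5/s,.02)[:2] for a,b in p])
    print(n,P.round(4).tolist(),P.mean(0).round(4)); 
    for i in range(4): d=P[(i+1)%4]-P[i]; print(np.hypot(*d).round(4),np.degrees(np.arctan2(d[1],d[0])).round(1))
    hb=[(349,272)]
```

```text
top [[0.651, -0.2354], [0.6559, -0.3421], [0.4033, -0.3592], [0.394, -0.2522]] [ 0.5261 -0.2972]
0.1068 -87.4
0.2532 -176.1
0.1074 94.9
0.2575 3.7
side [[0.6492, -0.2368], [0.6552, -0.3435], [0.4007, -0.3609], [0.3924, -0.2537]] [ 0.5244 -0.2987]
0.1069 -86.8
0.2551 -176.1
0.1075 94.4
0.2574 3.8
```

>>> {"api": "send_rows", "payload": {
  "plan": [0, 0, 0, 0, 8.6, 0, 0, 0, 0, 0, 8.6, 0, -20, 4, 10, 0, 0, 0, -40, 7, 22, 0, 0, 0, -44, 7, 24, 0, 0, 0, -44, 7, 24, 0, 0, 0, -44, 7, 24, 0, 0, 0, -44, 7, 24, 0, 0, 0, -44, 7, 24, 0, 0, 0, -44, 7, 24, 0, 0, 0],
  "hand": 0.5,
  "squeeze": 40
}}

```text
time_s: 1.5
position: [0.369, -0.2953, 0.2509]
eef_rot: [-90.0, -0.0, -90.0]
ft_force: [-0.0, -0.3, 0.3]
gripper_width: 0.0644
```

>>> {"api": "send_rows", "payload": {
  "plan": [-44, 7, 24, 0, 0, 0, -44, 7, 24, 0, 0, 0, -44, 7, 24, 0, 0, 0, -44, 7, 24, 0, 0, 0, -44, 7, 24, 0, 0, 0, -40, 7, 22, 0, 0, 0, -16, 5, 12, 0, 0, 0, 0, 0, 0, 0, 0, 0, 0, 0, 0, 0, 0, 0]
}}

```text
time_s: 2.62
position: [0.5217, -0.022, 0.2039]
eef_rot: [-90.0, -0.1, -90.0]
ft_force: [-0.5, -0.0, 0.1]
gripper_width: 0.0642
```

```bash
cat > s.py <<'E'
from m import *
import sys
o=bot.observe(); print(o["time_s"],o["position"].round(4),o["eef_rot"].round(2),o["joints"].round(1),o["gripper_width"].round(4),o["ft_force"].round(1))
for n in sys.argv[2:]: cap(n,f"{n}_{sys.argv[1]}")
E
python3 s.py a wrist side
```

```text
Traceback (most recent call last):
  File "s.py", line 3, in <module>
    o=bot.observe(); print(o["time_s"],o["position"].round(4),o["eef_rot"].round(2),o["joints"].round(1),o["gripper_width"].round(4),o["ft_force"].round(1))
                                                                                                         ^^^^^^^^^^^^^^^^^^^^^^^^
AttributeError: 'float' object has no attribute 'round'
```

```bash
sed -i 's/o\["gripper_width"\].round(4)/round(o["gripper_width"],4)/' s.py
python3 s.py a wrist side
```

```text
2.625 [ 0.5217 -0.022   0.2039] [-9.004e+01 -6.000e-02 -9.005e+01] [ 13.7  16.5 -18.8 111.3   6.6  53.2 -98.5] 0.0642 [-0.5 -0.   0.1]
```

View pics/wrist_a.png

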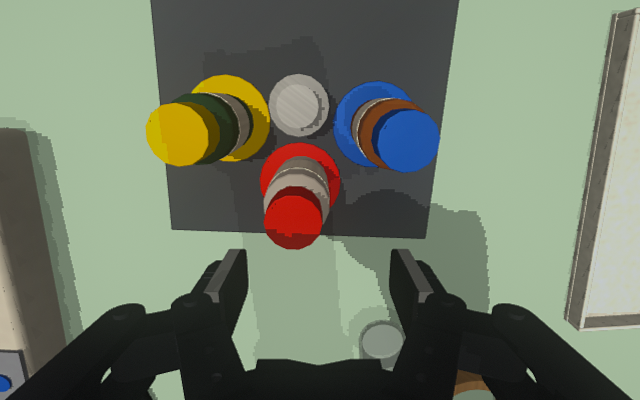

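Run:
```python
from m import *
c=cap("wrist"); Q=cloud(c)
print(caps(c,region=(.4,.7,-.2,.2)))
for k in HUE:
    m=mask(c,k); m[(abs(Q[...,2]-.008)>.005)|(Q[...,0]>.68)|(abs(Q[...,1])>.15)]=0
    cs,_=cv2.findContours(m,cv2.RETR_EXTERNAL,cv2.CHAIN_APPROX_NONE)
    h=cv2.convexHull(np.vstack([x for x in cs if len(x)>20]).astype(np.float32))[:,0]
    P=rayg(c,h,.008); print(k,fitc(P[:,:2],.0328,P.mean(0)[:2]))
m=((abs(Q[...,2]-.061)<.005)&(abs(Q[...,0]-.586)<.025)&(abs(Q[...,1]+.0085)<.025)); v,u=np.nonzero(m); P=rayg(c,np.c_[u,v],.061); print("knob",P.mean(0),np.ptp(P,axis=0),len(u))
```

```text
{'blue': (array([ 0.5743, -0.0662]), 3132, array([0.031, 0.032])), 'red': (array([ 0.5317, -0.0081]), 2602, array([0.032, 0.031])), 'yellow': (array([0.5776, 0.0478]), 3295, array([0.031, 0.033]))}
blue (array([ 0.574255  , -0.06570221]), np.float64(0.00022165933495723296))
red (array([ 0.52891783, -0.0067676 ]), np.float64(0.00017441083223323716))
yellow (array([0.57892555, 0.04842733]), np.float64(0.00028937475601282267))
knob [ 0.59009349 -0.00882238  0.061     ] [0.0252867  0.02509724 0.        ] 1439
```

>>> {"api": "send_rows", "payload": {
  "plan": [-15, 0, 7, 0, 0, 0, 0, 10, 0, 0, 0, 0, 0, 20, 0, 0, 0, 0, 0, 20, 0, 0, 0, 0, 0, 20, 0, 0, 0, 0, 0, 12, 0, 0, 0, 0, 0, 5, 0, 0, 0, 0, 0, 0, 0, 0, 0, 0]
}}

```text
time_s: 3.78
position: [0.5293, -0.0056, 0.1168]
eef_rot: [-90.0, -0.0, -90.0]
ft_force: [-0.8, -0.2, -0.2]
gripper_width: 0.064
```

```bash
python3 s.py b side wrist
```

```text
3.775 [ 0.5293 -0.0056  0.1168] [-90.    -0.   -89.95] [  10.6   24.2  -17.8  114.1   10.6   43.2 -103.4] 0.064 [-0.8 -0.2 -0.2]
```

View pics/side_b.png

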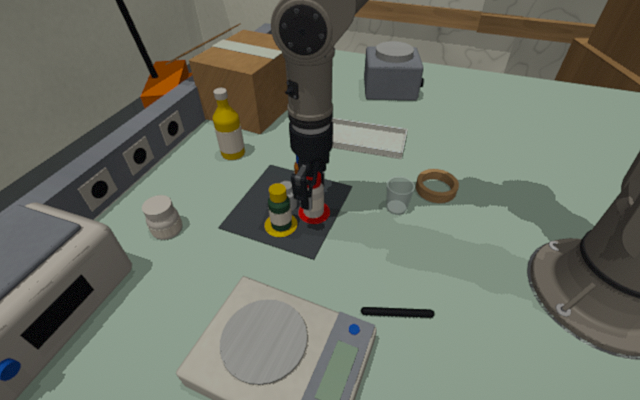

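View pics/wrist_b.png

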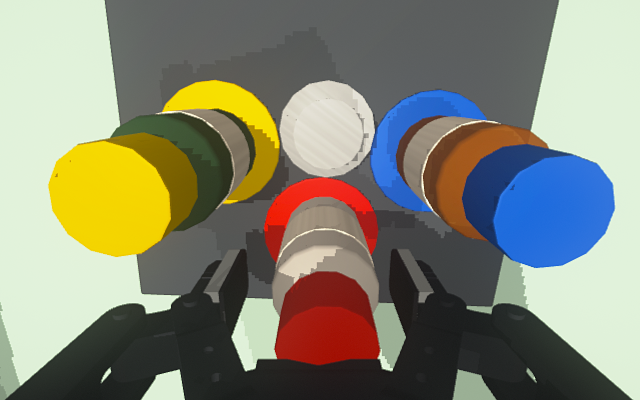

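>>> {"api": "send_rows", "payload": {
  "plan": [1, 0, 0, 0, 0, 0, 0, 0, 0, 0, 0, 0, 0, 0, 0, 0, 0, 0, 0, 0, 0, 0, 0, 0, 0, 0, 0, 0, 0, 0, 0, 0, 0, 0, 0, 0],
  "hand": -1,
  "squeeze": 40
}}

```text
time_s: 4.62
position: [0.5297, -0.0071, 0.1176]
eef_rot: [-89.9, -0.0, -90.0]
ft_force: [-1.1, -2.0, 6.0]
gripper_width: 0.0409
```

>>> {"api": "send_rows", "payload": {
  "plan": [0, -8, 0, 0, 0, 0, 0, -25, 0, 0, 0, 0, 0, -35, 0, 0, 0, 0, 0, -35, 0, 0, 0, 0, 0, -12, 0, 0, 0, 0, 20, 0, -6, 0, 0, 0, 40, 0, -12, 0, 0, 0, 46, 0, -13, 0, 0, 0, 46, 0, -13, 0, 0, 0, 46, 0, -13, 0, 0, 0]
}}

```text
time_s: 5.88
position: [0.4711, -0.2056, 0.2307]
eef_rot: [-90.1, 0.0, -89.9]
ft_force: [0.6, -0.2, -1.9]
gripper_width: 0.0411
```

>>> {"api": "send_rows", "payload": {
  "plan": [46, 0, -13, 0, 0, 0, 36, 0, -10, 0, 0, 0, 16, 0, -4, 0, 0, 0, 0, 0, 0, 0, 0, 0]
}}

```text
time_s: 6.38
position: [0.445, -0.3027, 0.2311]
eef_rot: [-90.1, 0.1, -90.0]
ft_force: [0.7, 0.3, -1.7]
gripper_width: 0.0412
```

```bash
python3 s.py c wrist top
```

```text
6.375 [ 0.445  -0.3027  0.2311] [-9.006e+01  7.000e-02 -9.005e+01] [ 37.6  15.7  -9.3 107.9   3.   56.7 -63.1] 0.0412 [ 0.7  0.3 -1.7]
```

View pics/wrist_c.png

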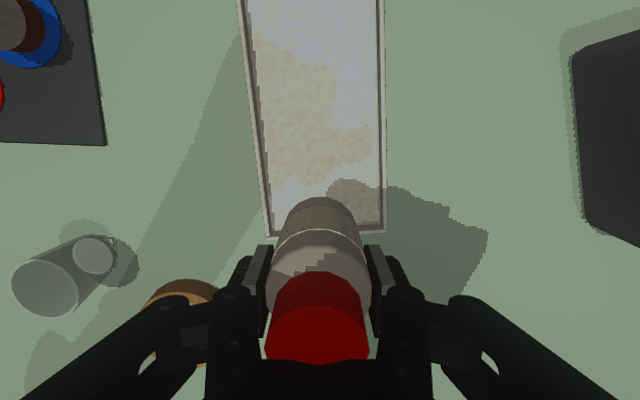

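>>> {"api": "send_rows", "payload": {
  "plan": [0, 10, 0, 0, 0, 0, 0, 28, 0, 0, 0, 0, 0, 35, 0, 0, 0, 0, 0, 25, 0, 0, 0, 0, 0, 12, 0, 0, 0, 0, 0, 6, 0, 0, 0, 0, 0, 0, 0, 0, 0, 0, 0, 0, 0, 0, 0, 0]
}}

```text
time_s: 7.48
position: [0.4461, -0.303, 0.1168]
eef_rot: [-89.9, -0.1, -90.0]
ft_force: [0.4, -0.7, -1.8]
gripper_width: 0.0409
```

>>> {"api": "send_rows", "payload": {
  "plan": [0, 2, 0, 0, 0, 0, 0, 0, 0, 0, 0, 0]
}}

```text
time_s: 7.72
position: [0.4454, -0.3028, 0.1141]
eef_rot: [-90.0, -0.0, -90.0]
ft_force: [0.2, -1.1, -2.2]
gripper_width: 0.041
```

```bash
python3 s.py d side; python3 -c "
import cv2;i=cv2.imread('pics/side_d.png')[90:220,270:430];cv2.imwrite('pics/side_dz.png',cv2.resize(i,None,fx=4,fy=4))"
```

```text
7.725 [ 0.4454 -0.3028  0.1141] [-8.999e+01 -2.000e-02 -8.997e+01] [ 36.7  24.6  -8.7 113.2   5.3  42.6 -65. ] 0.041 [ 0.2 -1.1 -2.2]
```

View pics/side_dz.png

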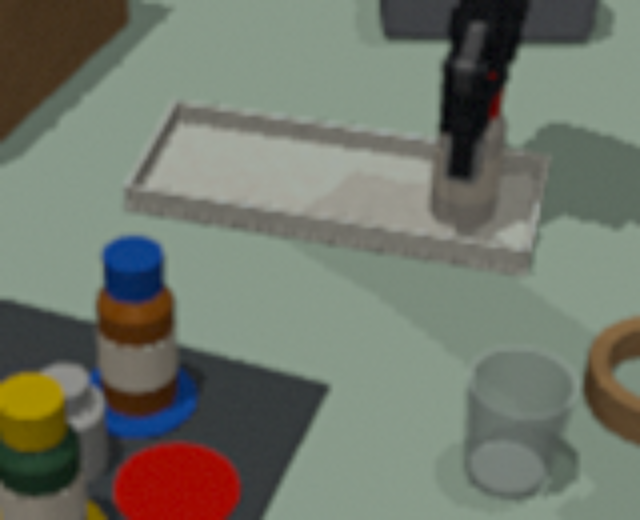

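>>> {"api": "send_rows", "payload": {
  "plan": [0, 1, 0, 0, 0, 0, 0, 0, 0, 0, 0, 0]
}}

```text
time_s: 8.02
position: [0.4456, -0.3028, 0.1136]
eef_rot: [-90.0, -0.0, -90.0]
ft_force: [-0.4, 0.9, 3.7]
gripper_width: 0.0413
```

>>> {"api": "send_rows", "payload": {
  "plan": [0, 0, 0, 0, 0, 0, 0, 0, 0, 0, 0, 0, 0, 0, 0, 0, 0, 0, 0, 0, 0, 0, 0, 0],
  "hand": 0.5
}}

```text
time_s: 8.52
position: [0.4454, -0.3027, 0.1128]
eef_rot: [-90.0, -0.0, -90.0]
ft_force: [-0.0, 0.2, 0.0]
gripper_width: 0.0638
```

```bash
python3 s.py e wrist
```

```text
8.525 [ 0.4454 -0.3027  0.1128] [-90.    -0.   -89.97] [ 36.7  24.7  -8.6 113.2   5.3  42.5 -65.1] 0.0638 [-0.   0.2  0. ]
```

View pics/wrist_e.png

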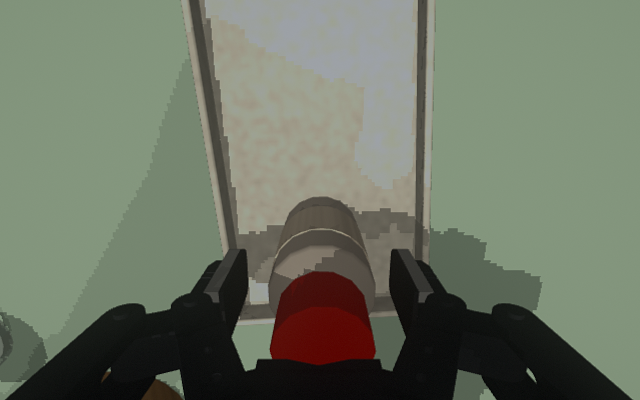

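>>> {"api": "send_rows", "payload": {
  "plan": [0, -10, 0, 0, 0, 0, 0, -40, 0, 0, 0, 0, 0, -50, 0, 0, 0, 0, 0, -17, 0, 0, -6, 0, 0, 0, 0, 0, -10, 0, 0, 0, 0, 0, -10, 0, 0, 0, 0, 0, -10, 0, 0, 0, 0, 0, -10, 0, 0, 0, 0, 0, -10, 0, 0, 0, 0, 0, -10, 0]
}}

```text
time_s: 9.82
position: [0.4454, -0.3027, 0.2307]
eef_rot: [-90.0, -0.0, -23.6]
ft_force: [-0.1, -0.6, -0.3]
gripper_width: 0.0641
```

>>> {"api": "send_rows", "payload": {
  "plan": [0, 0, 0, 0, -10, 0, 0, 0, 0, 0, -10, 0, 0, 0, 0, 0, -4, 0, 12, 0, 22, 0, 0, 0, 24, 0, 44, 0, 0, 0, 28, 0, 52, 0, 0, 0, 28, 0, 52, 0, 0, 0, 24, 0, 44, 0, 0, 0, 13, 0, 23, 0, 0, 0, 0, 0, 0, 0, 0, 0]
}}

```text
time_s: 11.08
position: [0.5751, -0.0628, 0.2307]
eef_rot: [-89.9, -0.1, 0.3]
ft_force: [0.1, -0.2, -0.4]
gripper_width: 0.0639
```

```bash
python3 s.py f wrist
```

```text
11.075 [ 0.5751 -0.0628  0.2307] [-8.995e+01 -8.000e-02  3.100e-01] [ 26.1  21.5 -30.2 102.2  12.3  59.5  -8.4] 0.0639 [ 0.1 -0.2 -0.4]
```

View pics/wrist_f.png

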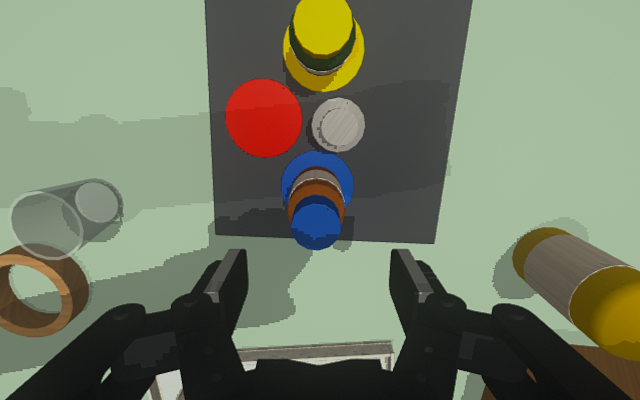

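>>> {"api": "send_rows", "payload": {
  "plan": [-1, 8, -3, 0, 0, 0, 0, 25, 0, 0, 0, 0, 0, 30, 0, 0, 0, 0, 0, 25, 0, 0, 0, 0, 0, 15, 0, 0, 0, 0, 0, 10, 0, 0, 0, 0, 0, 0, 0, 0, 0, 0]
}}

```text
time_s: 12.0
position: [0.573, -0.0691, 0.1166]
eef_rot: [-90.0, 0.0, 0.0]
ft_force: [-0.1, 1.6, 0.1]
gripper_width: 0.0643
```

```bash
python3 s.py g wrist
```

```text
12.0 [ 0.573  -0.0691  0.1166] [-9.001e+01  4.000e-02  1.000e-02] [ 23.9  29.5 -27.3 107.3  17.9  47.4 -12.6] 0.0643 [-0.1  1.6  0.1]
```

View pics/wrist_g.png

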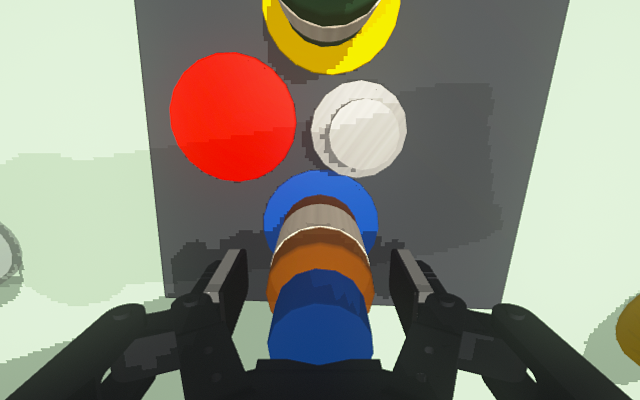

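>>> {"api": "send_rows", "payload": {
  "plan": [1, 0, 3, 0, 0, 0, 0, 0, 0, 0, 0, 0]
}}

```text
time_s: 12.3
position: [0.5749, -0.065, 0.1177]
eef_rot: [-90.0, -0.1, 0.1]
ft_force: [-0.8, -0.3, 0.1]
gripper_width: 0.0639
```

>>> {"api": "send_rows", "payload": {
  "plan": [0, 0, 0, 0, 0, 0, 0, 0, 0, 0, 0, 0, 0, 0, 0, 0, 0, 0, 0, 0, 0, 0, 0, 0, 0, 0, 0, 0, 0, 0],
  "hand": -1
}}

```text
time_s: 12.92
position: [0.5743, -0.0656, 0.1174]
eef_rot: [-90.0, -0.0, 0.0]
ft_force: [-2.5, 1.2, 5.8]
gripper_width: 0.0406
```

Run:
```python
from m import *
c=np.load("top0.npy",allow_pickle=True).item(); Q=cloud(c)
m=(Q[...,2]>.06)&(Q[...,1]<-.15)&(Q[...,1]>-.5)&(Q[...,0]>.5)
P=Q[m]; print(P.min(0),P.max(0)); 
for y in (-.2,-.25,-.3,-.35): 
    s=P[abs(P[:,1]-y)<.01]; print(y,s[:,0].min() if len(s) else None)
```

```text
[ 0.74110581 -0.48661015  0.06000131] [ 0.9678355  -0.15000204  0.17362973]
-0.2 0.9466762224034251
-0.25 0.7617368179243028
-0.3 0.7562645608491367
-0.35 0.752168153034551
```

>>> {"api": "send_rows", "payload": {
  "plan": [0, -8, 0, 0, 0, 0, 0, -25, 0, 0, 0, 0, 0, -35, 0, 0, 0, 0, 0, -35, 0, 0, 0, 0, 0, -10, 0, 0, 0, 0, 0, 0, 0, 0, 10, 0, 0, 0, 0, 0, 10, 0, 0, 0, 0, 0, 10, 0, 0, 0, 0, 0, 10, 0, 0, 0, 0, 0, 10, 0]
}}

```text
time_s: 14.18
position: [0.5734, -0.0656, 0.2283]
eef_rot: [-90.1, 0.1, -50.3]
ft_force: [-0.4, -0.6, -1.0]
gripper_width: 0.0409
```

>>> {"api": "send_rows", "payload": {
  "plan": [0, 0, 0, 0, 10, 0, 0, 0, 0, 0, 10, 0, 0, 0, 0, 0, 10, 0, 0, 0, 0, 0, 10, 0, 20, 0, 3, 0, 0, 0, 45, 0, 6, 0, 0, 0, 52, 0, 7, 0, 0, 0, 52, 0, 7, 0, 0, 0, 38, 0, 5, 0, 0, 0, 20, 0, 3, 0, 0, 0]
}}

```text
time_s: 15.42
position: [0.6039, -0.2972, 0.2288]
eef_rot: [-90.1, -0.1, -90.1]
ft_force: [0.0, 0.6, -2.1]
gripper_width: 0.0409
```

>>> {"api": "send_rows", "payload": {
  "plan": [0, 20, 0, 0, 0, 0, 0, 30, 0, 0, 0, 0, 0, 30, 0, 0, 0, 0, 0, 20, 0, 0, 0, 0, 0, 8, 0, 0, 0, 0, 0, 0, 0, 0, 0, 0, 0, 0, 0, 0, 0, 0]
}}

```text
time_s: 16.3
position: [0.6062, -0.2928, 0.1232]
eef_rot: [-89.9, -0.1, -90.0]
ft_force: [-0.2, 1.3, -1.2]
gripper_width: 0.0408
```

```bash
python3 s.py h wrist side
```

```text
16.3 [ 0.6062 -0.2928  0.1232] [-8.987e+01 -6.000e-02 -8.995e+01] [ 28.   34.9  -8.2  93.6   6.   51.8 -72.4] 0.0408 [-0.2  1.3 -1.2]
```

View pics/wrist_h.png

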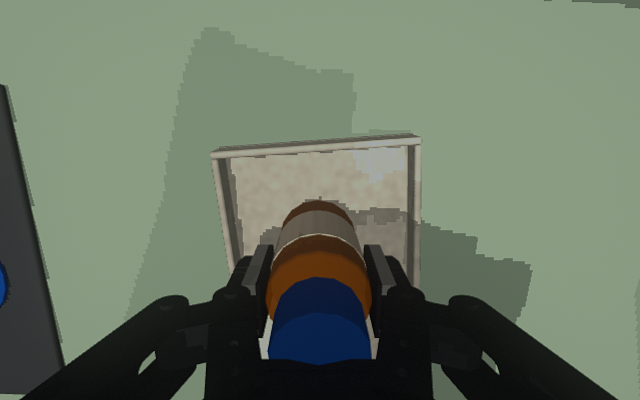

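Target z ≈ 0.1132; down 9, then 1 with a force check.

>>> {"api": "send_rows", "payload": {
  "plan": [0, 5, 0, 0, 0, 0, 0, 3, 0, 0, 0, 0, 0, 1, 0, 0, 0, 0, 0, 0, 0, 0, 0, 0, 0, 0, 0, 0, 0, 0]
}}

```text
time_s: 17.02
position: [0.6055, -0.2926, 0.1135]
eef_rot: [-90.0, -0.0, -90.0]
ft_force: [-2.6, 0.8, 4.5]
gripper_width: 0.041
```

Contact. Release, rise, turn towards yaw 0, go to yellow (0.579, 0.048).

>>> {"api": "send_rows", "payload": {
  "plan": [0, 0, 0, 0, 0, 0, 0, 0, 0, 0, 0, 0, 0, 0, 0, 0, 0, 0, 0, -8, 0, 0, 0, 0, 0, -30, 0, 0, 0, 0, 0, -45, 0, 0, 0, 0, 0, -33, 0, 0, 0, 0, 0, 0, 0, 0, -10, 0, 0, 0, 0, 0, -10, 0, 0, 0, 0, 0, -10, 0],
  "hand": 0.5
}}

```text
time_s: 18.27
position: [0.6055, -0.2927, 0.2297]
eef_rot: [-90.0, -0.1, -59.6]
ft_force: [-0.2, -1.2, -0.1]
gripper_width: 0.0642
```

>>> {"api": "send_rows", "payload": {
  "plan": [0, 0, 0, 0, -10, 0, 0, 0, 0, 0, -10, 0, 0, 0, 0, 0, -10, 0, 0, 0, 0, 0, -10, 0, 0, 0, 0, 0, -10, 0, 0, 0, 0, 0, -10, 0, -1, 0, 20, 0, 0, 0, -5, 0, 45, 0, 0, 0, -5, 0, 55, 0, 0, 0, -5, 0, 55, 0, 0, 0]
}}

```text
time_s: 19.52
position: [0.5887, -0.1143, 0.2294]
eef_rot: [-90.0, -0.0, -0.1]
ft_force: [0.1, 0.9, -0.1]
gripper_width: 0.064
```

>>> {"api": "send_rows", "payload": {
  "plan": [-5, 0, 55, 0, 0, 0, -4, 0, 55, 0, 0, 0, -2, 0, 35, 0, 0, 0, 0, 0, 20, 0, 0, 0, 0, 0, 0, 0, 0, 0, 0, 0, 0, 0, 0, 0]
}}

```text
time_s: 20.27
position: [0.5783, 0.0454, 0.2287]
eef_rot: [-90.1, 0.0, -0.1]
ft_force: [-0.1, 0.1, 0.3]
gripper_width: 0.0638
```

```bash
python3 s.py i wrist top
```

```text
20.275 [0.5783 0.0454 0.2287] [-9.009e+01  1.000e-02 -1.500e-01] [ 18.3  22.5 -34.2 102.   14.5  60.  -21.4] 0.0638 [-0.1  0.1  0.3]
```

View pics/wrist_i.png

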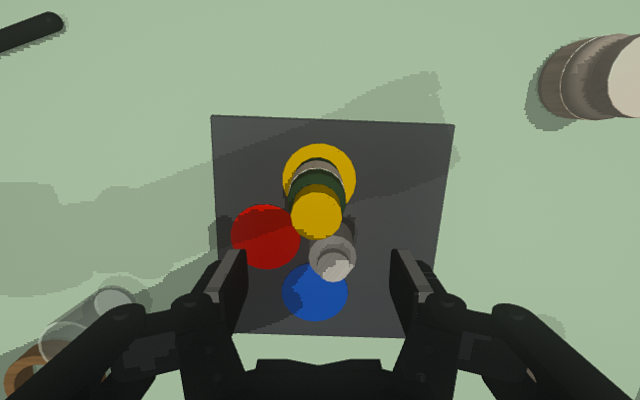

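View pics/top_i.png

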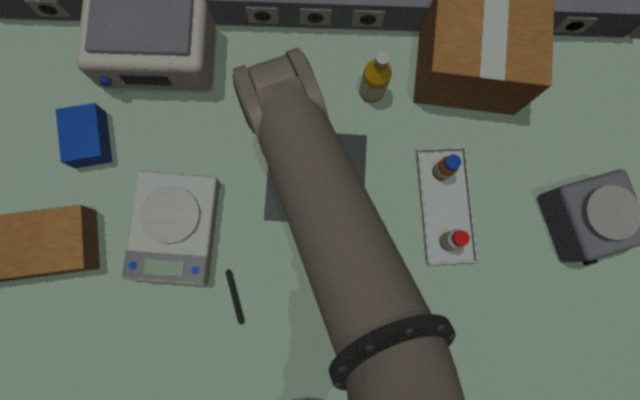

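>>> {"api": "send_rows", "payload": {
  "plan": [0, 8, 3, 0, 0, 0, 0, 25, 0, 0, 0, 0, 0, 30, 0, 0, 0, 0, 0, 25, 0, 0, 0, 0, 0, 15, 0, 0, 0, 0, 0, 8, 0, 0, 0, 0, 0, 0, 0, 0, 0, 0, 0, 0, 0, 0, 0, 0]
}}

```text
time_s: 21.38
position: [0.5788, 0.0505, 0.1188]
eef_rot: [-90.0, -0.1, 0.0]
ft_force: [-0.6, 0.7, 0.2]
gripper_width: 0.064
```

```bash
python3 s.py j wrist
```

```text
21.375 [0.5788 0.0505 0.1188] [-9.e+01 -1.e-01  3.e-02] [ 15.   30.3 -31.2 106.7  20.5  48.4 -26.5] 0.064 [-0.6  0.7  0.2]
```

View pics/wrist_j.png

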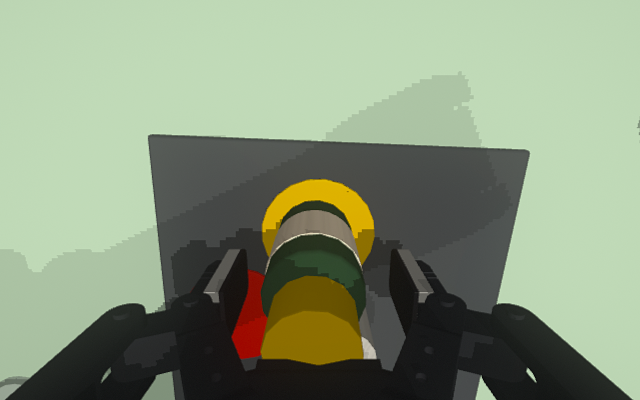

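>>> {"api": "send_rows", "payload": {
  "plan": [0, 1, -2, 0, 0, 0, 0, 0, 0, 0, 0, 0]
}}

```text
time_s: 21.68
position: [0.5783, 0.048, 0.1171]
eef_rot: [-90.0, -0.0, 0.0]
ft_force: [0.3, 0.2, 0.3]
gripper_width: 0.0642
```

>>> {"api": "send_rows", "payload": {
  "plan": [0, 0, 0, 0, 0, 0, 0, 0, 0, 0, 0, 0, 0, 0, 0, 0, 0, 0, 0, 0, 0, 0, 0, 0, 0, 0, 0, 0, 0, 0],
  "hand": -1
}}

```text
time_s: 22.3
position: [0.5781, 0.0484, 0.1172]
eef_rot: [-90.0, 0.0, 0.0]
ft_force: [-2.4, -0.3, 5.0]
gripper_width: 0.041
```

>>> {"api": "send_rows", "payload": {
  "plan": [0, -8, 0, 0, 0, 0, 0, -25, 0, 0, 0, 0, 0, -35, 0, 0, 0, 0, 0, -35, 0, 0, 0, 0, 0, -12, 0, 0, 0, 0, 0, 0, 0, 0, 10, 0, 0, 0, 0, 0, 10, 0, 0, 0, 0, 0, 10, 0, 0, 0, 0, 0, 10, 0, 0, 0, 0, 0, 10, 0]
}}

```text
time_s: 23.55
position: [0.5776, 0.0482, 0.2305]
eef_rot: [-90.1, 0.1, -50.3]
ft_force: [0.8, -0.3, -1.6]
gripper_width: 0.041
```

>>> {"api": "send_rows", "payload": {
  "plan": [0, 0, 0, 0, 10, 0, 0, 0, 0, 0, 10, 0, 0, 0, 0, 0, 10, 0, 0, 0, 0, 0, 10, 0, 25, 0, -4, 0, 0, 0, 48, 0, -7, 0, 0, 0, 52, 0, -8, 0, 0, 0, 52, 0, -8, 0, 0, 0, 52, 0, -8, 0, 0, 0, 52, 0, -8, 0, 0, 0]
}}

```text
time_s: 24.8
position: [0.5344, -0.2341, 0.2307]
eef_rot: [-90.1, 0.0, -90.0]
ft_force: [1.0, 0.2, -0.8]
gripper_width: 0.0408
```

>>> {"api": "send_rows", "payload": {
  "plan": [42, 0, -6, 0, 0, 0, 20, 0, -4, 0, 0, 0, 3, 0, 0, 0, 0, 0, 0, 0, 0, 0, 0, 0, 0, 0, 0, 0, 0, 0]
}}

```text
time_s: 25.42
position: [0.5263, -0.2952, 0.2319]
eef_rot: [-90.0, 0.1, -89.8]
ft_force: [-0.0, -0.1, -2.2]
gripper_width: 0.0408
```

```bash
python3 s.py k wrist
```

```text
25.425 [ 0.5263 -0.2952  0.2319] [-8.998e+01  6.000e-02 -8.976e+01] [ 32.4  21.8  -9.1  99.1   3.8  59.4 -67.8] 0.0408 [-0.  -0.1 -2.2]
```

View pics/wrist_k.png

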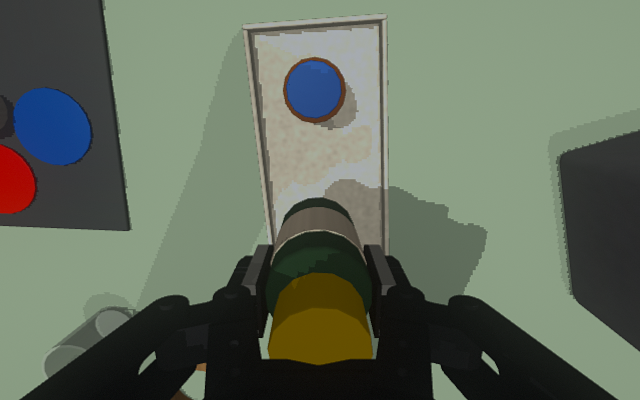

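>>> {"api": "send_rows", "payload": {
  "plan": [1, 10, 0, 0, 0, 0, 0, 28, 0, 0, 0, 0, 0, 35, 0, 0, 0, 0, 0, 25, 0, 0, 0, 0, 0, 12, 0, 0, 0, 0, 0, 6, 0, 0, 0, 0, 0, 1, 0, 0, 0, 0, 0, 1, 0, 0, 0, 0, 0, 0, 0, 0, 0, 0, 0, 0, 0, 0, 0, 0]
}}

```text
time_s: 26.72
position: [0.5256, -0.2988, 0.1144]
eef_rot: [-90.0, -0.0, -90.0]
ft_force: [-0.5, 0.6, -0.4]
gripper_width: 0.0407
```

>>> {"api": "send_rows", "payload": {
  "plan": [0, 1, 0, 0, 0, 0, 0, 0, 0, 0, 0, 0]
}}

```text
time_s: 26.98
position: [0.5256, -0.2987, 0.1132]
eef_rot: [-90.0, -0.0, -90.0]
ft_force: [-1.0, -0.1, 0.3]
gripper_width: 0.0408
```

>>> {"api": "send_rows", "payload": {
  "plan": [0, 0, 0, 0, 0, 0, 0, 0, 0, 0, 0, 0, 0, 0, 0, 0, 0, 0, 0, -8, 0, 0, 0, 0, 0, -30, 0, 0, 0, 0, 0, -45, 0, 0, 0, 0, 0, -33, 0, 0, 0, 0, -20, 0, 4, 0, 0, 0, -45, 0, 10, 0, 0, 0, -50, 0, 11, 0, 0, 0],
  "hand": 0.5
}}

```text
time_s: 28.22
position: [0.5499, -0.1818, 0.2281]
eef_rot: [-90.1, 0.0, -90.0]
ft_force: [-0.1, 0.4, 0.3]
gripper_width: 0.064
```

>>> {"api": "send_rows", "payload": {
  "plan": [-50, 0, 11, 0, 0, 0, -50, 0, 11, 0, 0, 0, -45, 0, 10, 0, 0, 0, -22, 0, 5, 0, 0, 0, -8, 0, 1, 0, 0, 0, 0, 0, 0, 0, 0, 0, 0, 0, 0, 0, 0, 0]
}}

```text
time_s: 29.1
position: [0.5878, -0.0103, 0.2286]
eef_rot: [-90.0, -0.1, -90.1]
ft_force: [0.7, -0.3, 0.4]
gripper_width: 0.0639
```

```bash
python3 s.py l wrist top
python3 - <<'E'
from m import *
c=cap("wrist"); Q=cloud(c)
m=((abs(Q[...,2]-.061)<.005)&(abs(Q[...,0]-.586)<.025)&(abs(Q[...,1]+.0085)<.025)); v,u=np.nonzero(m); P=rayg(c,np.c_[u,v],.061); print("knob",P.mean(0),np.ptp(P,axis=0),len(u))
c=cap("top"); print(caps(c,.1,(.35,.7,-.4,-.2)))
E
```

```text
29.1 [ 0.5878 -0.0103  0.2286] [-9.004e+01 -6.000e-02 -9.009e+01] [  9.2  20.9 -15.5 101.3   6.5  58.7 -98.9] 0.0639 [ 0.7 -0.3  0.4]
knob [ 0.5906986  -0.00890187  0.061     ] [2.68748861e-02 2.51068828e-02 5.55111512e-17] 960
{'blue': (array([ 0.6015, -0.2893]), 150, array([0.028, 0.027])), 'red': (array([ 0.4451, -0.301 ]), 172, array([0.028, 0.029])), 'yellow': (array([ 0.5238, -0.2955]), 171, array([0.029, 0.029]))}
```

View pics/wrist_l.png

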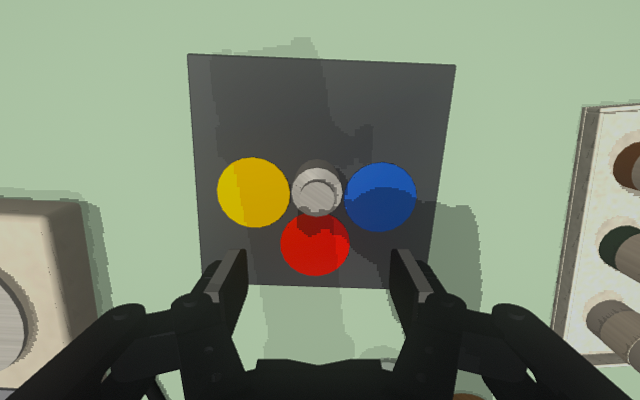

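View pics/top_l.png

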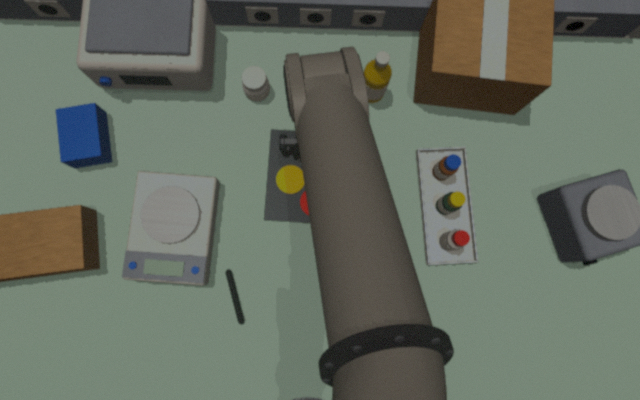

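>>> {"api": "send_rows", "payload": {
  "plan": [-1, 10, 2, 0, 0, 0, 0, 30, 0, 0, 0, 0, 0, 40, 0, 0, 0, 0, 0, 30, 0, 0, 0, 0, 0, 18, 0, 0, 0, 0, 0, 8, 0, 0, 0, 0, 0, 4, 0, 0, 0, 0, 0, 0, 0, 0, 0, 0, 0, 0, 0, 0, 0, 0]
}}

```text
time_s: 30.42
position: [0.5908, -0.0076, 0.0898]
eef_rot: [-89.9, -0.0, -90.0]
ft_force: [0.2, 0.4, -0.8]
gripper_width: 0.0641
```

```bash
python3 s.py m wrist
```

```text
30.425 [ 0.5908 -0.0076  0.0898] [-8.990e+01 -1.000e-02 -8.996e+01] [   7.3   31.1  -13.9  106.5   10.4   43.5 -102.2] 0.0641 [ 0.2  0.4 -0.8]
```

View pics/wrist_m.png

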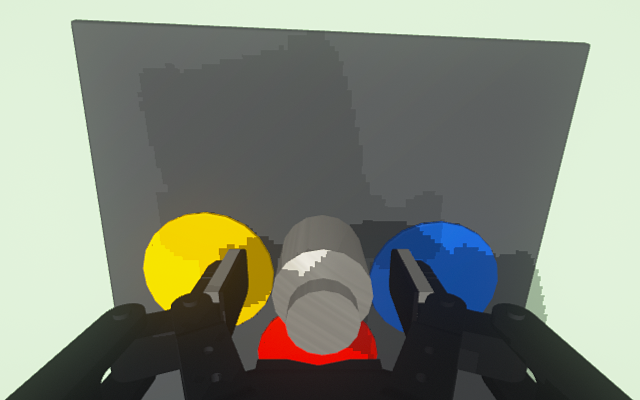

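>>> {"api": "send_rows", "payload": {
  "plan": [1, 4, -1, 0, 0, 0, 0, 0, 0, 0, 0, 0]
}}

```text
time_s: 30.72
position: [0.5888, -0.0088, 0.0846]
eef_rot: [-90.0, -0.0, -90.0]
ft_force: [0.4, -0.2, 0.7]
gripper_width: 0.0641
```

>>> {"api": "send_rows", "payload": {
  "plan": [0, 0, 0, 0, 0, 0, 0, 0, 0, 0, 0, 0, 0, 0, 0, 0, 0, 0, 0, 0, 0, 0, 0, 0, 0, 0, 0, 0, 0, 0],
  "hand": -1,
  "squeeze": 60
}}

```text
time_s: 31.35
position: [0.5893, -0.0089, 0.0852]
eef_rot: [-90.0, -0.0, -90.0]
ft_force: [-1.4, -1.2, 5.2]
gripper_width: 0.0385
```

>>> {"api": "send_rows", "payload": {
  "plan": [0, -5, 0, 0, 0, 0, 0, -20, 0, 0, 0, 0, 0, -35, 0, 0, 0, 0, 0, -40, 0, 0, 0, 0, 0, -35, 0, 0, 0, 0, -20, -10, -7, 0, 0, 0, -40, 0, -14, 0, 0, 0, -45, 0, -15, 0, 0, 0, -45, 0, -15, 0, 0, 0, -45, 0, -15, 0, 0, 0]
}}

```text
time_s: 32.6
position: [0.5205, 0.1891, 0.2289]
eef_rot: [-90.1, -0.0, -89.9]
ft_force: [0.7, 0.1, -4.0]
gripper_width: 0.0384
```

>>> {"api": "send_rows", "payload": {
  "plan": [-45, 0, -15, 0, 0, 0, -35, 0, -12, 0, 0, 0, -18, 0, -7, 0, 0, 0, -9, 0, -3, 0, 0, 0, 0, 0, 0, 0, 0, 0, 0, 0, 0, 0, 0, 0]
}}

```text
time_s: 33.35
position: [0.4869, 0.2915, 0.2296]
eef_rot: [-90.0, -0.1, -90.1]
ft_force: [-0.9, -0.4, -4.8]
gripper_width: 0.0384
```

```bash
python3 s.py n wrist side
```

```text
33.35 [0.4869 0.2915 0.2296] [-9.000e+01 -9.000e-02 -9.012e+01] [ -16.2   19.6  -23.5  103.8    9.1   58.4 -133.4] 0.0384 [-0.9 -0.4 -4.8]
```

View pics/wrist_n.png

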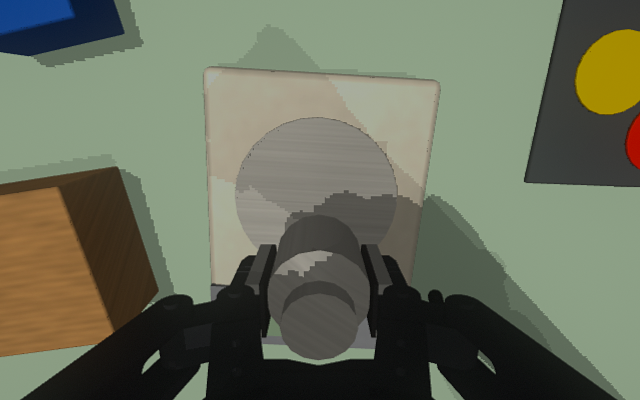

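View pics/side_n.png

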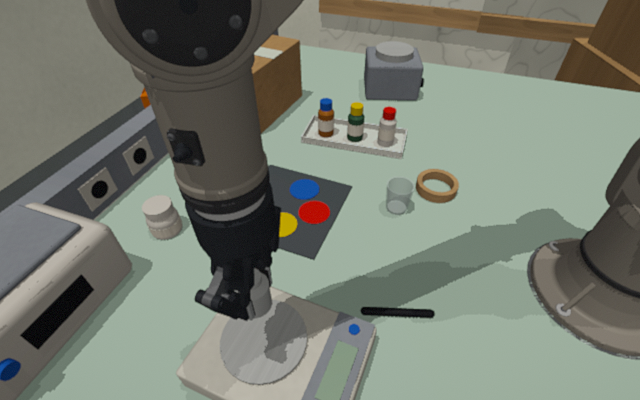

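Run:
```python
from m import *
c=cap("wrist")
P=rayg(c,[(235,195),(397,193),(316,117),(241,165),(391,163)],.062)
print(P.round(4).tolist(),fitc(P[:,:2],.06,[.486,.293]))
```

```text
[[0.4918, 0.353, 0.062], [0.493, 0.2342, 0.062], [0.5474, 0.2934, 0.062], [0.5141, 0.3471, 0.062], [0.5153, 0.2399, 0.062]] (array([0.48744513, 0.29340295]), np.float64(0.00022043250763641858))
```

>>> {"api": "send_rows", "payload": {
  "plan": [-2, 8, 0, 0, 0, 0, 0, 20, 0, 0, 0, 0, 0, 25, 0, 0, 0, 0, 0, 20, 0, 0, 0, 0, 0, 8, 0, 0, 0, 0, 0, 4, 0, 0, 0, 0, 0, 0, 0, 0, 0, 0, 0, 0, 0, 0, 0, 0]
}}

```text
time_s: 34.5
position: [0.4865, 0.2957, 0.1456]
eef_rot: [-89.9, 0.0, -90.0]
ft_force: [0.1, 0.1, -3.6]
gripper_width: 0.0384
```

>>> {"api": "send_rows", "payload": {
  "plan": [2, 2, 0, 0, 0, 0, 0, 1, 0, 0, 0, 0, 0, 0, 0, 0, 0, 0]
}}

```text
time_s: 34.88
position: [0.4862, 0.293, 0.1423]
eef_rot: [-90.0, -0.0, -90.0]
ft_force: [0.2, -1.5, -0.2]
gripper_width: 0.0385
```

>>> {"api": "send_rows", "payload": {
  "plan": [0, 1, 0, 0, 0, 0, 0, 0, 0, 0, 0, 0]
}}

```text
time_s: 35.12
position: [0.4862, 0.293, 0.1422]
eef_rot: [-90.0, -0.1, -90.0]
ft_force: [-2.8, -3.5, 7.6]
gripper_width: 0.0385
```

>>> {"api": "send_rows", "payload": {
  "plan": [0, 0, 0, 0, 0, 0, 0, 0, 0, 0, 0, 0, 0, 0, 0, 0, 0, 0, 0, -5, 0, 0, 0, 0, 0, -30, 0, 0, 0, 0, 0, -40, 0, 0, 0, 0, 0, -15, 0, 0, 0, 0, 0, 0, -60, 0, 0, 0, 0, 0, 0, 0, 0, 0],
  "hand": 0.5,
  "squeeze": 40
}}

```text
time_s: 36.25
position: [0.4211, 0.2931, 0.2297]
eef_rot: [-90.2, -0.2, -89.7]
ft_force: [0.7, -0.0, -0.5]
gripper_width: 0.0641
```

```bash
python3 s.py o wrist side
python3 - <<'E'
from m import *
for n in ("wrist","top"):
    c=cap(n); Q=cloud(c)
    m=((abs(Q[...,2]-.118)<.008)&(abs(Q[...,0]-.486)<.025)&(abs(Q[...,1]-.293)<.025)); v,u=np.nonzero(m)
    if len(u): P=rayg(c,np.c_[u,v],.118); print(n,"knob",P.mean(0),np.ptp(P,axis=0),len(u))
E
```

```text
36.25 [0.4211 0.2931 0.2297] [-90.23  -0.18 -89.68] [ -17.6   14.5  -25.6  110.7    7.4   56.6 -136.2] 0.0641 [ 0.7 -0.  -0.5]
wrist knob [0.48721117 0.29334795 0.118     ] [0.02532424 0.02546151 0.        ] 1880
top knob [0.48559162 0.29180332 0.118     ] [0.02560059 0.02578524 0.        ] 150
```

View pics/wrist_o.png

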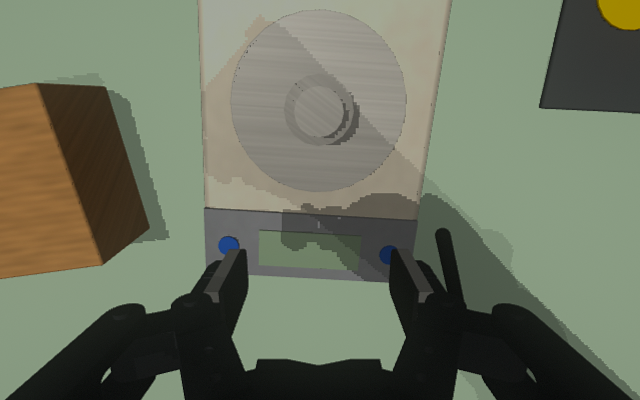

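>>> {"api": "send_rows", "payload": {
  "plan": [25, 0, 8, 0, 0, 0, 50, 0, 16, 0, 0, 0, 55, 0, 17, 0, 0, 0, 55, 0, 17, 0, 0, 0, 55, 0, 17, 0, 0, 0, 55, 0, 17, 0, 0, 0, 55, 0, 17, 0, 0, 0, 55, 0, 17, 0, 0, 0, 55, 0, 17, 0, 0, 0, 55, 0, 17, 0, 0, 0]
}}

```text
time_s: 37.7
position: [0.5873, -0.2245, 0.2306]
eef_rot: [-90.0, -0.0, -90.0]
ft_force: [0.6, -0.1, -0.1]
gripper_width: 0.0639
```

>>> {"api": "send_rows", "payload": {
  "plan": [45, 0, 14, 0, 0, 0, 20, 0, 8, 0, 0, 0, 7, 0, 0, 0, 0, 0, 0, 0, 0, 0, 0, 0, 0, 0, 0, 0, 0, 0]
}}

```text
time_s: 38.33
position: [0.6085, -0.292, 0.2309]
eef_rot: [-90.0, 0.0, -89.9]
ft_force: [0.2, -0.6, -0.4]
gripper_width: 0.064
```

```bash
python3 s.py p wrist
```

```text
38.325 [ 0.6085 -0.292   0.2309] [-9.001e+01  4.000e-02 -8.986e+01] [ 26.9  28.7  -6.9  88.6   3.6  62.9 -70.7] 0.064 [ 0.2 -0.6 -0.4]
```

View pics/wrist_p.png

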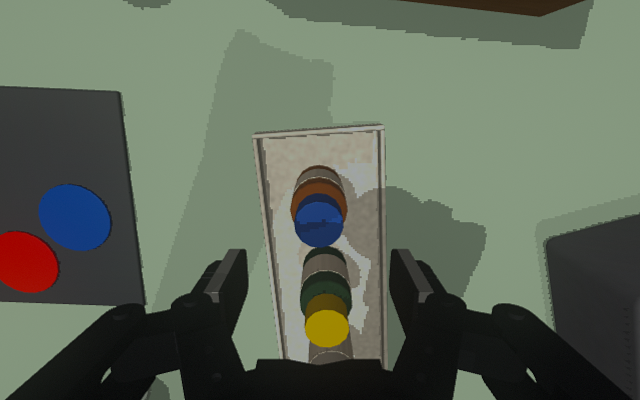

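>>> {"api": "send_rows", "payload": {
  "plan": [0, 10, -3, 0, 0, 0, 0, 28, 0, 0, 0, 0, 0, 35, 0, 0, 0, 0, 0, 25, 0, 0, 0, 0, 0, 13, 0, 0, 0, 0, 0, 6, 0, 0, 0, 0, 0, 0, 0, 0, 0, 0, 0, 0, 0, 0, 0, 0]
}}

```text
time_s: 39.38
position: [0.6061, -0.2939, 0.1151]
eef_rot: [-89.9, -0.1, -90.0]
ft_force: [0.6, 0.1, 0.0]
gripper_width: 0.0642
```

```bash
python3 s.py q
```

```text
39.375 [ 0.6061 -0.2939  0.1151] [-8.989e+01 -5.000e-02 -8.997e+01] [ 26.8  35.4  -6.4  93.8   4.8  50.9 -71.5] 0.0642 [0.6 0.1 0. ]
```

>>> {"api": "send_rows", "payload": {
  "plan": [-1, 2, 0, 0, 0, 0, 0, 0, 0, 0, 0, 0]
}}

```text
time_s: 39.62
position: [0.6055, -0.2925, 0.1121]
eef_rot: [-90.0, -0.0, -90.0]
ft_force: [0.0, -0.3, -0.6]
gripper_width: 0.064
```

>>> {"api": "send_rows", "payload": {
  "plan": [0, 0, 0, 0, 0, 0, 0, 0, 0, 0, 0, 0, 0, 0, 0, 0, 0, 0, 0, 0, 0, 0, 0, 0, 0, 0, 0, 0, 0, 0],
  "hand": -1
}}

```text
time_s: 40.25
position: [0.6056, -0.2924, 0.1123]
eef_rot: [-90.0, -0.0, -90.0]
ft_force: [0.7, 1.3, 4.5]
gripper_width: 0.0411
```

>>> {"api": "send_rows", "payload": {
  "plan": [0, -8, 0, 0, 0, 0, 0, -25, 0, 0, 0, 0, 0, -35, 0, 0, 0, 0, 0, -35, 0, 0, 0, 0, 0, -14, 0, 0, 0, 0, -20, 0, -3, 0, 0, 0, -45, 0, -6, 0, 0, 0, -50, 0, -7, 0, 0, 0, -50, 0, -7, 0, 0, 0, -40, 0, -5, 0, 0, 0]
}}

```text
time_s: 41.5
position: [0.575, -0.0833, 0.2267]
eef_rot: [-90.3, 0.1, -89.8]
ft_force: [-0.2, -0.2, -1.6]
gripper_width: 0.041
```

>>> {"api": "send_rows", "payload": {
  "plan": [-20, 0, -3, 0, 0, 0, -2, 0, 0, 0, 0, 0, 0, 0, 0, 0, 0, 0, 0, 0, 0, 0, 0, 0]
}}

```text
time_s: 42.0
position: [0.5743, -0.0679, 0.2286]
eef_rot: [-90.0, -0.1, -90.2]
ft_force: [-0.4, 0.6, -1.6]
gripper_width: 0.0412
```

```bash
python3 s.py r wrist
```

```text
42.0 [ 0.5743 -0.0679  0.2286] [-9.001e+01 -6.000e-02 -9.015e+01] [ 11.4  19.7 -11.1 102.7   4.4  58.  -91.6] 0.0412 [-0.4  0.6 -1.6]
```

View pics/wrist_r.png

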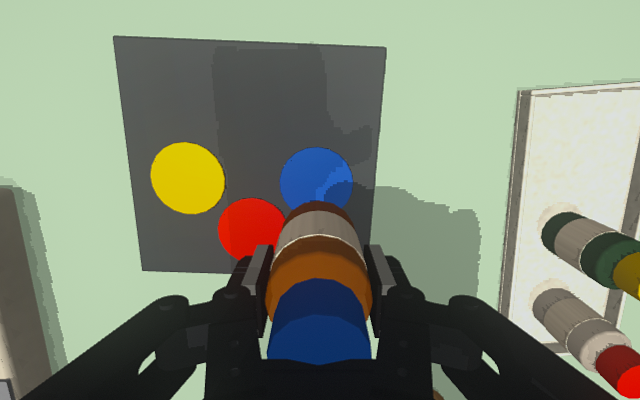

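>>> {"api": "send_rows", "payload": {
  "plan": [-1, 10, 0, 0, 0, 0, 0, 28, 0, 0, 0, 0, 0, 30, 0, 0, 0, 0, 0, 24, 0, 0, 0, 0, 0, 12, 0, 0, 0, 0, 0, 6, 0, 0, 0, 0, 0, 0, 0, 0, 0, 0, 0, 0, 0, 0, 0, 0, 0, 0, 0, 0, 0, 0]
}}

```text
time_s: 43.18
position: [0.5747, -0.0646, 0.1197]
eef_rot: [-89.9, -0.0, -90.0]
ft_force: [-0.2, -0.3, -1.1]
gripper_width: 0.0411
```

```bash
python3 s.py t
```

```text
43.175 [ 0.5747 -0.0646  0.1197] [-8.991e+01 -2.000e-02 -8.996e+01] [ 10.4  27.4 -10.4 107.5   6.7  45.6 -93.5] 0.0411 [-0.2 -0.3 -1.1]
```

>>> {"api": "send_rows", "payload": {
  "plan": [1, 2, 0, 0, 0, 0, 0, 1, 0, 0, 0, 0, 0, 0, 0, 0, 0, 0, 0, 0, 0, 0, 0, 0]
}}

```text
time_s: 43.68
position: [0.5744, -0.0658, 0.1162]
eef_rot: [-90.0, -0.0, -90.0]
ft_force: [-1.3, -0.5, 3.0]
gripper_width: 0.0408
```

Contact. Release and rise, go to yellow's tray slot (0.5256, −0.2988).

>>> {"api": "send_rows", "payload": {
  "plan": [0, 0, 0, 0, 0, 0, 0, 0, 0, 0, 0, 0, 0, 0, 0, 0, 0, 0, 0, -8, 0, 0, 0, 0, 0, -30, 0, 0, 0, 0, 0, -45, 0, 0, 0, 0, 0, -30, 0, 0, 0, 0, 25, 0, -5, 0, 0, 0, 45, 0, -10, 0, 0, 0, 50, 0, -11, 0, 0, 0],
  "hand": 0.5
}}

```text
time_s: 44.92
position: [0.5484, -0.1861, 0.2298]
eef_rot: [-89.9, -0.0, -89.8]
ft_force: [0.4, -0.7, 0.7]
gripper_width: 0.0638
```

>>> {"api": "send_rows", "payload": {
  "plan": [50, 0, -11, 0, 0, 0, 40, 0, -8, 0, 0, 0, 20, 0, -4, 0, 0, 0, 3, 0, 0, 0, 0, 0, 0, 0, 0, 0, 0, 0, 0, 0, 0, 0, 0, 0]
}}

```text
time_s: 45.68
position: [0.5263, -0.2964, 0.2289]
eef_rot: [-90.0, 0.1, -89.8]
ft_force: [-0.1, 0.4, 0.4]
gripper_width: 0.0641
```

```bash
python3 s.py u wrist side
```

```text
45.675 [ 0.5263 -0.2964  0.2289] [-8.998e+01  6.000e-02 -8.977e+01] [ 29.9  21.9  -5.8  99.3   2.5  58.9 -66.5] 0.0641 [-0.1  0.4  0.4]
```

View pics/side_u.png

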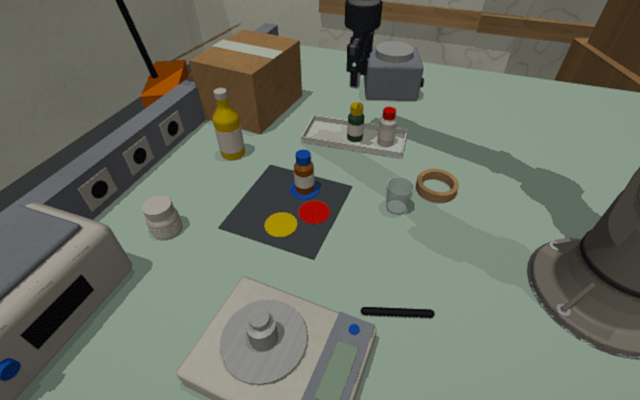

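>>> {"api": "send_rows", "payload": {
  "plan": [1, 10, 0, 0, 0, 0, 0, 28, 0, 0, 0, 0, 0, 35, 0, 0, 0, 0, 0, 25, 0, 0, 0, 0, 0, 12, 0, 0, 0, 0, 0, 6, 0, 0, 0, 0, 0, 0, 0, 0, 0, 0, 0, 0, 0, 0, 0, 0]
}}

```text
time_s: 46.78
position: [0.526, -0.3, 0.1139]
eef_rot: [-89.9, -0.1, -90.0]
ft_force: [-0.2, -0.7, -0.2]
gripper_width: 0.0639
```

```bash
python3 s.py v
```

```text
46.775 [ 0.526  -0.3     0.1139] [-8.990e+01 -6.000e-02 -8.997e+01] [ 29.7  29.8  -5.3 104.    3.7  46.2 -67.4] 0.0639 [-0.2 -0.7 -0.2]
```

>>> {"api": "send_rows", "payload": {
  "plan": [-1, 1, 0, 0, 0, 0, 0, 0, 0, 0, 0, 0]
}}

```text
time_s: 47.02
position: [0.5256, -0.2986, 0.1122]
eef_rot: [-90.0, -0.0, -90.0]
ft_force: [0.2, -0.3, 0.4]
gripper_width: 0.0643
```

>>> {"api": "send_rows", "payload": {
  "plan": [0, 0, 0, 0, 0, 0, 0, 0, 0, 0, 0, 0, 0, 0, 0, 0, 0, 0, 0, 0, 0, 0, 0, 0, 0, 0, 0, 0, 0, 0],
  "hand": -1
}}

```text
time_s: 47.65
position: [0.5257, -0.2986, 0.1123]
eef_rot: [-90.0, -0.0, -90.0]
ft_force: [-0.7, 0.7, 4.7]
gripper_width: 0.0409
```

>>> {"api": "send_rows", "payload": {
  "plan": [0, -8, 0, 0, 0, 0, 0, -25, 0, 0, 0, 0, 0, -35, 0, 0, 0, 0, 0, -35, 0, 0, 0, 0, 0, -18, 0, 0, 0, 0, -25, 0, 4, 0, 0, 0, -45, 0, 7, 0, 0, 0, -50, 0, 8, 0, 0, 0, -50, 0, 8, 0, 0, 0, -50, 0, 8, 0, 0, 0]
}}

```text
time_s: 48.9
position: [0.5598, -0.0772, 0.2321]
eef_rot: [-90.1, -0.0, -90.0]
ft_force: [0.8, -0.4, -0.7]
gripper_width: 0.0408
```

>>> {"api": "send_rows", "payload": {
  "plan": [-50, 0, 7, 0, 0, 0, -45, 0, 7, 0, 0, 0, -25, 0, 4, 0, 0, 0, -7, 0, 0, 0, 0, 0, 0, 0, 0, 0, 0, 0, 0, 0, 0, 0, 0, 0]
}}

```text
time_s: 49.65
position: [0.578, 0.0462, 0.2326]
eef_rot: [-90.0, -0.1, -90.1]
ft_force: [0.1, 0.9, -0.6]
gripper_width: 0.041
```

>>> {"api": "send_rows", "payload": {
  "plan": [0, 10, 0, 0, 0, 0, 0, 28, 0, 0, 0, 0, 0, 30, 0, 0, 0, 0, 0, 24, 0, 0, 0, 0, 0, 12, 0, 0, 0, 0, 0, 0, 0, 0, 0, 0, 0, 0, 0, 0, 0, 0]
}}

```text
time_s: 50.52
position: [0.5789, 0.0484, 0.1298]
eef_rot: [-89.9, 0.0, -90.0]
ft_force: [0.3, 0.5, -0.3]
gripper_width: 0.0409
```

```bash
python3 s.py w wrist
```

```text
50.525 [0.5789 0.0484 0.1298] [-8.989e+01  1.000e-02 -8.998e+01] [   1.4   26.9  -13.2  106.8    8.2   47.  -106. ] 0.0409 [ 0.3  0.5 -0.3]
```

View pics/wrist_w.png

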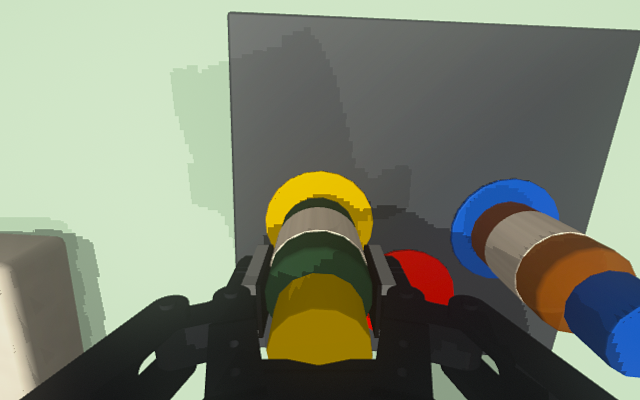

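Down from 0.130 to 0.1163.

>>> {"api": "send_rows", "payload": {
  "plan": [0, 6, 0, 0, 0, 0, 0, 4, 0, 0, 0, 0, 0, 2, 0, 0, 0, 0, 0, 1, 0, 0, 0, 0, 0, 0, 0, 0, 0, 0, 0, 0, 0, 0, 0, 0]
}}

```text
time_s: 51.32
position: [0.5781, 0.0484, 0.1162]
eef_rot: [-90.0, -0.0, -90.0]
ft_force: [-1.7, -0.4, 3.8]
gripper_width: 0.0407
```

>>> {"api": "send_rows", "payload": {
  "plan": [0, 0, 0, 0, 0, 0, 0, 0, 0, 0, 0, 0, 0, 0, 0, 0, 0, 0, 0, -8, 0, 0, 0, 0, 0, -30, 0, 0, 0, 0, 0, -45, 0, 0, 0, 0, 0, -31, 0, 0, 0, 0, 25, 0, -10, 0, 0, 0, 45, 0, -17, 0, 0, 0, 50, 0, -19, 0, 0, 0],
  "hand": 0.5
}}

```text
time_s: 52.58
position: [0.5321, -0.0722, 0.2307]
eef_rot: [-89.9, -0.0, -89.8]
ft_force: [-0.2, -1.1, 0.9]
gripper_width: 0.0638
```

>>> {"api": "send_rows", "payload": {
  "plan": [50, 0, -19, 0, 0, 0, 50, 0, -19, 0, 0, 0, 50, 0, -19, 0, 0, 0, 45, 0, -17, 0, 0, 0, 25, 0, -10, 0, 0, 0, 11, 0, -3, 0, 0, 0, 0, 0, 0, 0, 0, 0, 0, 0, 0, 0, 0, 0]
}}

```text
time_s: 53.58
position: [0.4463, -0.301, 0.23]
eef_rot: [-90.0, 0.0, -89.8]
ft_force: [0.4, -0.8, 0.2]
gripper_width: 0.0638
```

```bash
python3 s.py x wrist
```

```text
53.575 [ 0.4463 -0.301   0.23  ] [-8.997e+01  4.000e-02 -8.981e+01] [ 32.6  15.6  -3.8 108.1   1.2  56.3 -61.4] 0.0638 [ 0.4 -0.8  0.2]
```

View pics/wrist_x.png

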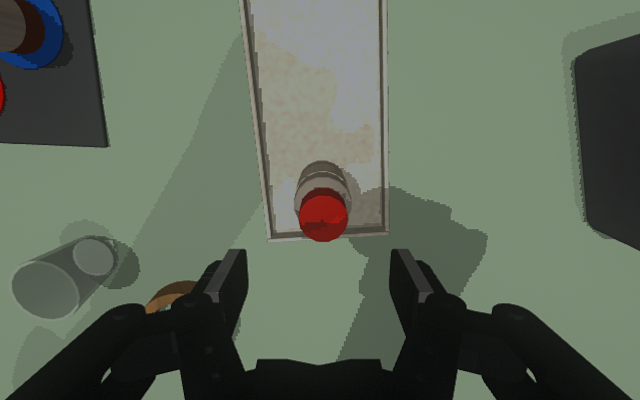

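>>> {"api": "send_rows", "payload": {
  "plan": [1, 10, 0, 0, 0, 0, 0, 28, 0, 0, 0, 0, 0, 35, 0, 0, 0, 0, 0, 25, 0, 0, 0, 0, 0, 13, 0, 0, 0, 0, 0, 6, 0, 0, 0, 0, 0, 0, 0, 0, 0, 0, 0, 0, 0, 0, 0, 0, 0, 0, 0, 0, 0, 0]
}}

```text
time_s: 54.75
position: [0.4458, -0.304, 0.1137]
eef_rot: [-89.9, -0.1, -90.0]
ft_force: [0.5, -0.1, -0.8]
gripper_width: 0.0643
```

```bash
python3 s.py y wrist
```

```text
54.75 [ 0.4458 -0.304   0.1137] [-8.992e+01 -5.000e-02 -8.997e+01] [ 32.6  24.5  -3.5 113.2   2.2  42.3 -62.2] 0.0643 [ 0.5 -0.1 -0.8]
```

View pics/wrist_y.png

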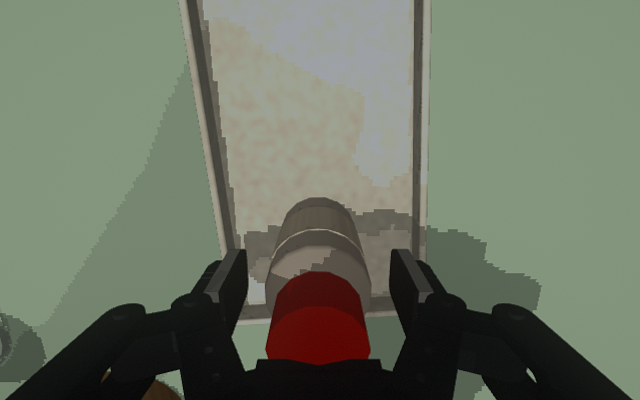

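>>> {"api": "send_rows", "payload": {
  "plan": [-1, 1, 0, 0, 0, 0, 0, 0, 0, 0, 0, 0]
}}

```text
time_s: 55.05
position: [0.4454, -0.3025, 0.1119]
eef_rot: [-90.0, 0.0, -90.0]
ft_force: [0.4, 0.2, 0.7]
gripper_width: 0.0642
```

>>> {"api": "send_rows", "payload": {
  "plan": [0, 0, 0, 0, 0, 0, 0, 0, 0, 0, 0, 0, 0, 0, 0, 0, 0, 0, 0, 0, 0, 0, 0, 0, 0, 0, 0, 0, 0, 0],
  "hand": -1
}}

```text
time_s: 55.68
position: [0.4455, -0.303, 0.1121]
eef_rot: [-90.0, -0.0, -90.0]
ft_force: [-0.4, -0.7, 2.4]
gripper_width: 0.0408
```

>>> {"api": "send_rows", "payload": {
  "plan": [0, -8, 0, 0, 0, 0, 0, -25, 0, 0, 0, 0, 0, -35, 0, 0, 0, 0, 0, -35, 0, 0, 0, 0, 0, -15, 0, 0, 0, 0, -20, 0, 6, 0, 0, 0, -40, 0, 11, 0, 0, 0, -46, 0, 13, 0, 0, 0, -46, 0, 13, 0, 0, 0, -46, 0, 13, 0, 0, 0]
}}

```text
time_s: 56.92
position: [0.5008, -0.103, 0.2289]
eef_rot: [-90.1, 0.0, -90.0]
ft_force: [1.2, -0.4, -2.5]
gripper_width: 0.0408
```

>>> {"api": "send_rows", "payload": {
  "plan": [-46, 0, 13, 0, 0, 0, -36, 0, 10, 0, 0, 0, -16, 0, 5, 0, 0, 0, 0, 0, 0, 0, 0, 0, 0, 0, 0, 0, 0, 0]
}}

```text
time_s: 57.55
position: [0.5286, -0.0089, 0.2294]
eef_rot: [-90.1, -0.1, -90.1]
ft_force: [-1.1, 0.3, -2.0]
gripper_width: 0.0406
```

>>> {"api": "send_rows", "payload": {
  "plan": [0, 10, 0, 0, 0, 0, 0, 28, 0, 0, 0, 0, 0, 30, 0, 0, 0, 0, 0, 22, 0, 0, 0, 0, 0, 10, 0, 0, 0, 0, 0, 0, 0, 0, 0, 0, 0, 0, 0, 0, 0, 0]
}}

```text
time_s: 58.42
position: [0.5299, -0.0068, 0.1307]
eef_rot: [-89.9, -0.0, -90.0]
ft_force: [0.3, -0.3, -1.7]
gripper_width: 0.0404
```

```bash
python3 s.py z wrist
```

```text
58.425 [ 0.5299 -0.0068  0.1307] [-8.990e+01 -1.000e-02 -8.998e+01] [   7.    22.6  -13.1  113.7    7.2   44.3 -100.4] 0.0404 [ 0.3 -0.3 -1.7]
```

View pics/wrist_z.png

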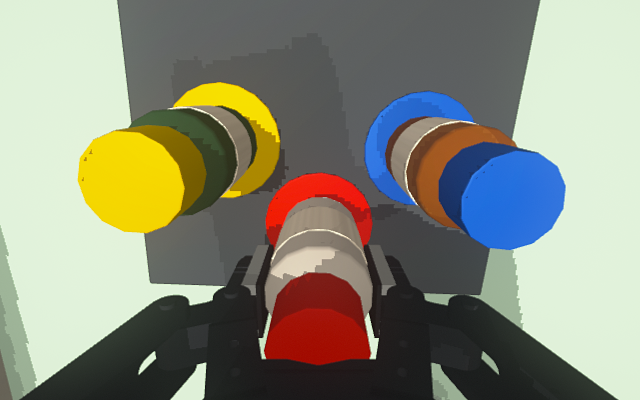

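>>> {"api": "send_rows", "payload": {
  "plan": [0, 6, 0, 0, 0, 0, 0, 4, 0, 0, 0, 0, 0, 2, 0, 0, 0, 0, 0, 1, 0, 0, 0, 0, 0, 0, 0, 0, 0, 0, 0, 0, 0, 0, 0, 0]
}}

```text
time_s: 59.22
position: [0.5293, -0.0066, 0.117]
eef_rot: [-90.0, -0.0, -90.0]
ft_force: [-1.1, -0.8, -1.0]
gripper_width: 0.0405
```

>>> {"api": "send_rows", "payload": {
  "plan": [0, 1, 0, 0, 0, 0, 0, 0, 0, 0, 0, 0]
}}

```text
time_s: 59.48
position: [0.5294, -0.0066, 0.1162]
eef_rot: [-90.0, -0.0, -90.0]
ft_force: [-1.1, -1.1, -0.2]
gripper_width: 0.0408
```

>>> {"api": "send_rows", "payload": {
  "plan": [0, 0, 0, 0, 0, 0, 0, 0, 0, 0, 0, 0, 0, 0, 0, 0, 0, 0, 0, -8, 0, 0, 0, 0, 0, -30, 0, 0, 0, 0, 0, -45, 0, 0, 0, 0, 0, -30, 0, 0, 0, 0, 0, 0, 0, 0, 0, 0],
  "hand": 0.5
}}

```text
time_s: 60.48
position: [0.5309, -0.0065, 0.2321]
eef_rot: [-89.6, -0.0, -90.0]
ft_force: [0.1, -1.0, -0.8]
gripper_width: 0.064
```

```bash
python3 s.py fin wrist
cat > fin.py <<'E'
from m import *
c=cap("wrist"); Q=cloud(c); cp=caps(c,.104,(.4,.7,-.2,.2)); print(cp)
for k in HUE:
    m=mask(c,k); m[(abs(Q[...,2]-.008)>.005)|(Q[...,0]>.68)|(abs(Q[...,1])>.15)]=0
    cs,_=cv2.findContours(m,cv2.RETR_EXTERNAL,cv2.CHAIN_APPROX_NONE)
    h=cv2.convexHull(np.vstack([x for x in cs if len(x)>20]).astype(np.float32))[:,0]
    P=rayg(c,h,.008); d=fitc(P[:,:2],.0328,P.mean(0)[:2]); print(k,d[0].round(4),(cp[k][0]-d[0]).round(4))
E
python3 fin.py
```

```text
60.475 [ 0.5309 -0.0065  0.2321] [-8.962e+01 -1.000e-02 -8.997e+01] [  8.2  14.9 -14.2 109.    4.4  56.3 -98. ] 0.064 [ 0.1 -1.  -0.8]
{'blue': (array([ 0.5737, -0.0642]), 2319, array([0.031, 0.031])), 'red': (array([ 0.5317, -0.0069]), 1963, array([0.032, 0.031])), 'yellow': (array([0.5794, 0.0484]), 2377, array([0.031, 0.032]))}
blue [ 0.5743 -0.0656] [-0.0006  0.0014]
red [ 0.5289 -0.0068] [ 0.0028 -0.0001]
yellow [0.5789 0.0485] [ 0.0005 -0.0001]
```

View pics/wrist_fin.png

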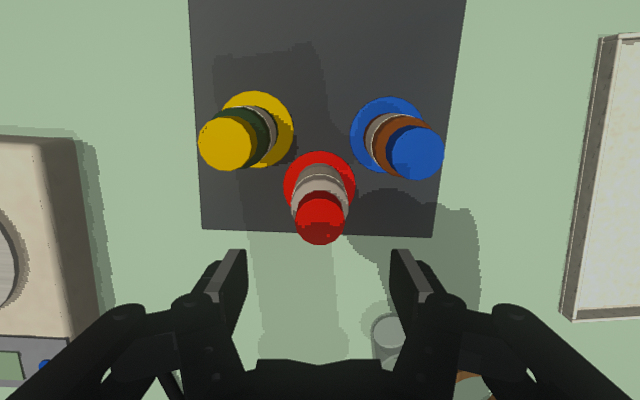

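All within ~3 mm. Quick last look at the side and the weight, then hand in.

```bash
python3 s.py last side
python3 - <<'E'
from m import *
for n in ("side","top"):
    c=cap(n); Q=cloud(c)
    m=((abs(Q[...,2]-.118)<.008)&(abs(Q[...,0]-.486)<.025)&(abs(Q[...,1]-.293)<.03)); v,u=np.nonzero(m)
    if len(u): P=rayg(c,np.c_[u,v],.118); print(n,"knob",P.mean(0).round(4),len(u))
E
```

```text
60.575 [ 0.5289 -0.0067  0.2289] [-9.000e+01 -2.000e-02 -8.996e+01] [  8.2  15.1 -14.2 109.2   4.4  56.2 -98. ] 0.0643 [-0.2  0.1 -0.4]
side knob [0.4846 0.2952 0.118 ] 351
top knob [0.4855 0.2917 0.118 ] 152
```

View pics/side_last.png

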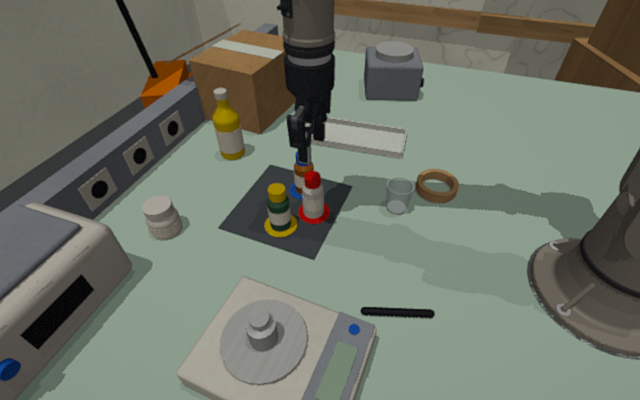

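The side view shows three bottles upright on their discs (near 278,210; 303,175; 313,198), the weight on the pan (262,328) and the beaker unmoved (399,197).

```bash
python3 -c "
from plant import bot
print(bot.close_job())"
```

```text
the job is handed in; nothing more can be done
None
```

The job is done and handed in, at about 61 s of the 141 s allowed. No verdict is reported. I moved the red, blue and yellow bottles into the tray and set the weight on the balance pan. I then put the blue, yellow and red bottles back on their discs.

- **Bottles:** in the last wrist picture the cap centres lie about 1.5 mm (blue), 3 mm (red) and 0.5 mm (yellow) from their disc centres. The limit is 12 mm.
- **Weight:** it stands upright, within about 2 mm of the pan centre in every view; the limit is 15 mm. The side and top cameras disagree by about 3.5 mm on its position in y, within their calibration error.
- **Beaker and arm:** by eye in the side picture, the beaker stands where it was. The gripper is clear of everything, about 50 mm above the caps.
- **Failed checks:** none. Red's last set-down gave no clear contact force, unlike most of the others, but the final pictures show it standing properly.

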